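# Fetch the doming ball from its curved rack

## Task

Push the loose steel doming ball along the curved rack, under its rims, until it drops into the shallow seat in the open gap at the rack's end, then lift it out there, lower it into the largest round hollow of the forming bar and let go once it sits down. Do not drop the ball, and leave the brass collar, the tweezers and the file lying near the rack where they are.

Things in the scene. Friction and masses are not known exactly. Their poses are not given: they have to be found in the camera images.
- ball_center (a point): Centre of the plain grey steel ball, 48 mm in diameter, 0.35 to 0.55 kg, rolling freely. It starts somewhere in the straight part of the rack, its centre 36 mm above the table. It is the only loose ball.
- ball: The same ball; its origin is a point of its surface that turns as it rolls, so use ball_center for its position.
- rack: Fixed J-shaped aluminium channel, dark wooden floor. Origin on the table at the centre of the bend, z up. In mm: the centre line runs from the closed end (100, -130) straight to (100, 0), round a bend of radius 100 about the origin, anticlockwise from above through 100 degrees, to (-17, 98), then straight 62 mm along (-0.985, -0.174) as an open tongue. All 0 to 56 mm high.
- exit (a point): Where the ball's centre is when it lies in the exit seat, 34 mm above the table; axes as the rack's. The seat is a 20 mm round hole 36 mm along the tongue, at rack (-53, 92); the ball sinks 2 mm into it and stays. The tongue has no walls or rims: 46 mm wide, 12 high, with curbs 4 mm high at its sides; an end stop (20 wide, 44 high) stands 26 mm beyond the seat.
- hollow (a point): Centre of the mouth of the largest round hollow (30 mm in diameter, 12 mm deep) in the top face of the forming bar, 45 mm above the table; z up. The ball rests on the hollow's edge, its centre then 18.7 mm above this point.
- die: The forming bar with round hollows, fixed: dark steel, 44 (x) by 124 (y) by 45 mm high, origin under its centre. Three hollows in a row: 30 mm at y +36, 20 mm at y -6, 13 mm at y -38 mm. A second dark bar of the same size has straight grooves instead and is not to be used; the two may change places.
- bend (a point): Point of the channel floor's centre line where the straight part ends and the bend begins; 12 mm above the table; axes as the rack's. Channel 52 mm wide inside, 60 outside. Inward rims along its top (52 to 56 mm above the table) leave a slot 38 mm wide: closed fingertips reach in through it, but the ball cannot come out. Waxed, slippery; pushed askew the ball wedges on a wall.
- collar_mid (a point): Bystander, leave it alone (loose): brass collar, 36 mm across, 16 mm high, standing inside the rack's bend; its centre.
- tweezers_mid (a point): Bystander, leave it alone (loose): steel tweezers lying flat, 148 mm long, 8 mm high; their middle.
- file_mid (a point): Bystander, leave it alone (loose): flat file with a wooden handle, 235 mm long, lying; its middle.
Mind the look-alikes: they are no part of the job. Leave any blue or red look-alike of the ball alone.

How it is judged:
By the outcome, as a careful person would: the job done as asked, in the order asked, and still so for the second after the job is handed in, with the robot touching nothing.
It also fails if it takes over 72 s, if anything falls off the work surface, if the arm or the gripper's body presses on something with over 40 N, if the wrist force passes 120 N, or if a joint passes its speed limit or range.

## Robot

A 6-joint arm with a two-finger parallel gripper is mounted at the origin on the work surface. World frame = base frame: x ahead of the robot, y to its left, z up, the work surface at z = 0. Lengths are in m, angles in degrees, forces in N, time in s.
With the tool pointing down it reaches from about 0.3 to 0.75 m from the base axis. Payload 8.5 kg.
Tool frame: the origin (TCP) lies midway between the tips of the shut fingers; the grasp point (between the pads) lies behind it (grasp_offset is the z of the grasp point in the tool frame, in m); z points along the fingers, y is the direction in which the jaws open and shut (so a half turn about z gives the same grasp; the last joint's range is limited). The gripper opens to 85 mm and grips with 20 to 120 N. Pads are 22 mm wide; open, the fingers measure 114 mm over their backs; the gripper's body (76 mm by 85 mm) begins 54 mm behind the grasp point. The pads swing forward as they close: fully open they stand 13 mm farther back than shut.
Start: joints at [63.982, 21.807, 74.336, -0, 83.858, -12.336], TCP at [0.13, 0.534, 0.193] pointing down, gripper open.
Joint ranges: [-178.18, 178.18], [-50.72, 133.34], [12.68, 142.11], [-81.47, 261.47], [9.98, 163.14], [-165.26, 165.26]. Speed limits (degrees/s): [136.94, 136.94, 180, 180, 180, 180].

## Interface

Orientations are given as a 3x3 rotation matrix whose columns are the frame's x, y, z axes.
In Python, from rig import * gives the robot as it stands.
- The arm moves only by the shell command python3 -m pendant 'ROWS' [FORCE]. ROWS is JSON, one flat list of numbers, 7 for each row, row after row: the finger opening in mm, from 0 to 85.4, then the shift along the tool's x, y, z in units of 50 mm (1.0 is 50 mm), then the turn, a rotation vector about the tool's x, y, z in units of 8 degrees (1.0 is 8 degrees). In form: [hand, dx, dy, dz, wx, wy, wz, hand, dx, dy, dz, wx, wy, wz, ...]. A call has 1 to 12 rows; each row shifts and turns the commanded pose from where the row before left it, along the tool's axes as they then stand; what a row does not reach is not made up. A row lasts 1/10 s, in which the tool goes at most 50 mm and 8.59 degrees, less where a joint would pass 70% of its speed; a pose out of reach is approached as far as the arm can. A call is refused whole if a number of a shift passes 1 or a number of a turn 1, either way. A call with a gripper value outside its range is refused whole. The fingers move at their own pace and stop on an object; FORCE is the grip in N (left out, the last holds). Time passes only in rows, so rows that do not move let the fingers close. It gives the time, the measured TCP pose, the force and the opening at its end, in the units of the state.
- observe(): the state, without advancing time (a new reading comes with each control period).
- get_image(name): name is "side" or "top" or "wrist"; returns a dict with "frame" (384x512x3 uint8, red, green, blue), "depth" (384x512 float32, m along the optical axis (not along the pixel's ray), 0 where there is no reading), "K" (3x3 intrinsics, pixels), "rvec" (rotation vector, rad) and "tvec" (3), from world to camera coordinates, as OpenCV has them. Camera axes: x right, y down, z forward; pixel columns grow to the right and rows downward; lengths in m; the calibration is good to about 2 mm. The wrist camera is an equidistant fisheye: a pixel r from the principal point sees the ray r / f radians off the axis. A picture is of the moment at which its call begins.
- close_job(): hands the job in, once; it reports no verdict.
The state is a dict: "time_s": time; "q": joint angles; "qvel": joint speeds; "joint_efforts": joint torques, N m; "position": TCP position; "tool_rot": TCP orientation; "ft_force": force on the tool from outside, world axes, zero at the start; "wrist_torque": the same for the moment, N m; "grip_width": finger opening in m.
Only numpy, scipy, OpenCV 4.12 (cv2) and the standard library are available. Lean on these libraries where they do the work, as an engineer would, in place of code of your own. Each camera call takes 0.05 s, during which the arm holds its last target.

## Working session

There is one attempt and no reset: what is moved stays moved. The work goes in short steps, Python scripts to look and compute and a shell command to move; the robot and the scene stay as the last step left them, time stands still between calls to the robot, and variables do not carry over. Pictures are saved under pics/ and viewed, and the job is handed in when it is done.

```bash
ls; mkdir -p pics
cat > h.py <<'E'
from rig import *
import numpy as np, cv2
def cam(n):
    d=get_image(n); R,_=cv2.Rodrigues(np.array(d['rvec'],float)); d['R']=R; d['t']=np.array(d['tvec'],float).reshape(3); d['K']=np.array(d['K']); return d
def save(d,fn): cv2.imwrite('pics/'+fn,d['frame'][:,:,::-1])
def ray(d,u,v,fish=False):
    K=d['K']; x=(u-K[0,2])/K[0,0]; y=(v-K[1,2])/K[1,1]
    if fish:
        r=np.hypot(x,y); s=np.sin(r)/r if r>1e-9 else 1; c=np.array([x*s,y*s,np.cos(r)])
    else: c=np.array([x,y,1.])
    return -d['R'].T@d['t'], d['R'].T@c
def onplane(d,u,v,z,fish=False):
    o,r=ray(d,u,v,fish); return o+r*(z-o[2])/r[2]
def proj(d,p):
    c=d['R']@np.asarray(p,float)+d['t']; return (d['K']@(c/c[2]))[:2]
def cloud(d):
    v,u=np.mgrid[0:384,0:512]; z=d['depth']; K=d['K']
    c=np.stack([(u-K[0,2])/K[0,0]*z,(v-K[1,2])/K[1,1]*z,z],-1)
    return (c-d['t'])@d['R']
E
python3 - <<'E'
from h import *
o=observe(); print({k:np.round(v,3).tolist() for k,v in o.items()})
for n in ['side','top','wrist']:
    d=cam(n); save(d,n+'0.png'); print(n,d['K'].round(1).tolist(),(-d['R'].T@d['t']).round(3))
    np.savez('pics/%s0.npz'%n,**{k:d[k] for k in ['frame','depth','K','R','t']})
import rig; print([x for x in dir(rig) if x[0]!='_'])
E
```

```text
pics
{'time_s': 0.0, 'q': [63.981, 21.841, 74.384, 0.001, 83.858, -12.336], 'qvel': [-0.052, -0.039, 0.055, -0.015, -0.027, -0.089], 'joint_efforts': [0.002, -44.848, -23.127, -0.0, 0.005, 0.0], 'position': [0.13, 0.534, 0.192], 'tool_rot': [[-0.972, 0.237, -0.001], [0.237, 0.972, -0.001], [0.0, -0.001, -1.0]], 'ft_force': [-0.404, -0.361, -0.883], 'wrist_torque': [-0.008, 0.011, -0.058], 'grip_width': 0.086}
side [[456.2, 0.0, 249.6], [0.0, 456.2, 195.2], [0.0, 0.0, 1.0]] [ 0.294 -0.746  0.718]
top [[368.9, 0.0, 253.9], [0.0, 368.9, 190.4], [0.0, 0.0, 1.0]] [0.402 0.046 0.906]
wrist [[297.3, 0.0, 259.8], [0.0, 297.3, 192.1], [0.0, 0.0, 1.0]] [0.048 0.554 0.373]
['MotionError', 'close_job', 'get_image', 'grasp_offset', 'observe']
```

View pics/top0.png

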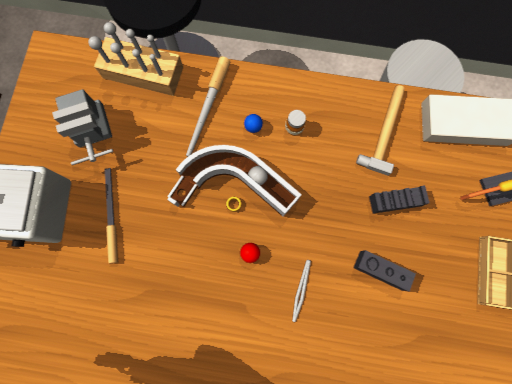

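View pics/side0.png

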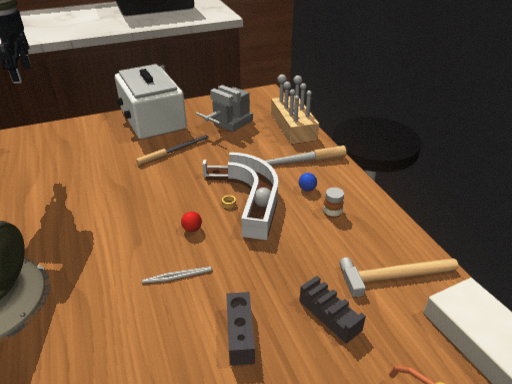

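View pics/wrist0.png

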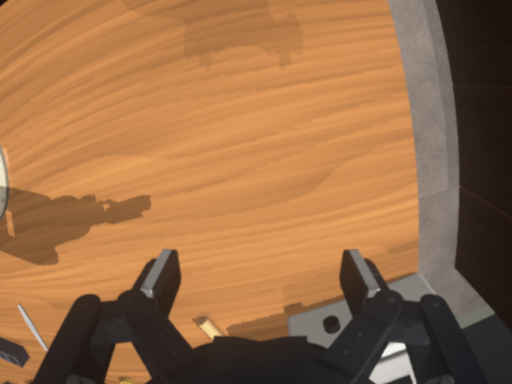

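Run:
```python
from h import *
d=dict(np.load('pics/top0.npz')); f=d['frame'][:,:,::-1]
cv2.imwrite('pics/c1.png',cv2.resize(f[130:230,150:310],None,fx=5,fy=5,interpolation=cv2.INTER_CUBIC))
cv2.imwrite('pics/c2.png',cv2.resize(f[180:300,340:440],None,fx=5,fy=5,interpolation=cv2.INTER_CUBIC))
P=cloud(d)
for u,v in [(258,175),(250,253),(253,123),(180,195),(372,264),(392,271),(408,279),(200,280),(295,200)]: print(u,v,P[v,u].round(3))
print(grasp_offset)
```

```text
258 175 [0.621 0.067 0.057]
250 253 [0.438 0.057 0.048]
253 123 [0.755 0.101 0.042]
180 195 [ 0.554  0.254 -0.002]
372 264 [ 0.458 -0.227  0.032]
392 271 [ 0.449 -0.272  0.037]
408 279 [ 0.437 -0.307  0.044]
200 280 [ 0.358  0.166 -0.   ]
295 200 [ 0.575 -0.028  0.054]
-0.0187
```

View pics/c1.png

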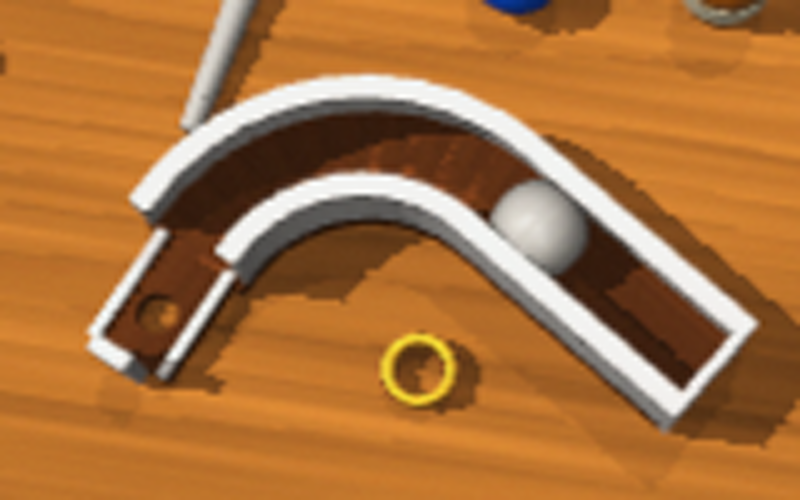

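View pics/c2.png

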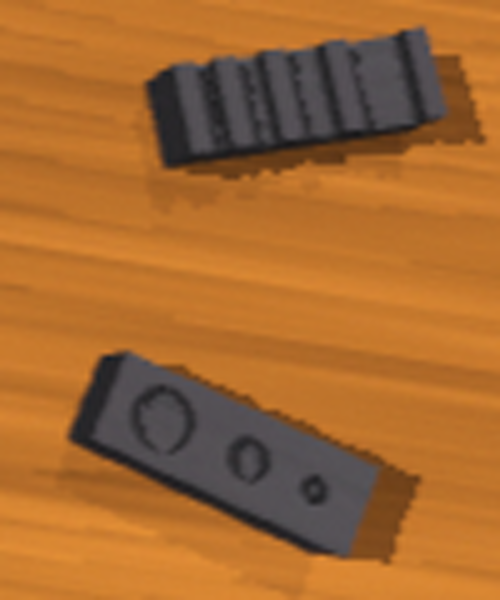

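```bash
cat > fit.py <<'E'
from h import *
from scipy.optimize import least_squares
def res_pts(p,xy):
    c,s=np.cos(p[2]),np.sin(p[2]); q=(xy-p[:2])@np.array([[c,-s],[s,c]])
    ang=np.degrees(np.arctan2(q[:,1],q[:,0])); st=(q[:,1]<0)
    return q,np.where(st,q[:,0]-.1,np.hypot(q[:,0],q[:,1])-.1),ang
def fitrack(d,box,thr,p0):
    f=d['frame'].astype(int); m=(f.min(-1)>thr)&(f.max(-1)-f.min(-1)<25)
    M=np.zeros_like(m); M[box[1]:box[3],box[0]:box[2]]=1; m&=M
    v,u=np.nonzero(m); xy=np.array([onplane(d,a,b,.056)[:2] for a,b in zip(u,v)])
    def fun(p):
        q,dd,ang=res_pts(p,xy)
        ok=(q[:,1]>-.125)&(ang<95)&(abs(abs(dd)-.0245)<.012)
        return np.where(ok,abs(dd)-.0245,.012)
    r=least_squares(fun,p0,loss='soft_l1',f_scale=.003,x_scale=[.01,.01,.1],diff_step=1e-3)
    q,dd,ang=res_pts(r.x,xy); return r.x,q,dd,ang,m
E
python3 - <<'E'
from fit import *
d=dict(np.load('pics/top0.npz'))
# seeds: far corner pts
cc=lambda cx,cy:(150+(cx+.5)/5-.5,130+(cy+.5)/5-.5)
hole=onplane(d,*cc(158,314),.012); 
a=onplane(d,*cc(755,325),.056); b=onplane(d,*cc(668,416),.056); print('corners',a,b,np.linalg.norm(a-b))
print('hole',hole)
# axis y dir: from end toward bend perpendicular to a-b
e=(a-b)[:2]; e/=np.linalg.norm(e); th=np.arctan2(e[1],e[0]); mid=(a+b)[:2]/2
R=np.array([[np.cos(th),-np.sin(th)],[np.sin(th),np.cos(th)]])
p0=np.r_[mid-R@np.array([.1,-.134]),th]; print('p0',p0)
for thr in (190,215):
    p,q,dd,ang,m=fitrack(d,(150,140,310,220),thr,p0)
    ok=(abs(abs(dd)-.0245)<.012)&(q[:,1]>-.12)&(ang<95)
    print(thr,p[:2],np.degrees(p[2]),ok.sum(),np.std(abs(dd[ok])-.0245), 'end y',q[:,1].min(), 'band',np.percentile(abs(dd[ok]),[3,97]))
    R=np.array([[np.cos(p[2]),-np.sin(p[2])],[np.sin(p[2]),np.cos(p[2])]])
    print('hole rack',R.T@(hole[:2]-p[:2]))
    ball=onplane(d,*cc(540,228),.036); print('ball',ball,R.T@(ball[:2]-p[:2]))
    print('exit',p[:2]+R@[-.053,.092])
# die
f=d['frame'].astype(int)
dd_=lambda cx,cy:(340+(cx+.5)/5-.5,180+(cy+.5)/5-.5)
for n,c in [('L',(163,419)),('M',(249,459)),('S',(314,489))]: print(n,onplane(d,*dd_(*c),.045))
for c in [(125,352),(380,468),(349,556),(92,440)]: print(onplane(d,*dd_(*c),.045).round(4))
E
```

```text
corners [ 0.58980995 -0.03881446  0.056     ] [ 0.54057694 -0.00447549  0.056     ] 0.060025449369377204
hole [0.5584245 0.2492787 0.012    ]
p0 [ 0.55983106  0.14546949 -0.60903168]
190 [0.55545569 0.14293186] -34.71047934031882 1012 0.0034590830447559237 end y -0.131481040707735 band [0.01816091 0.03016118]
hole rack [-0.05811658  0.08911187]
ball [0.62547739 0.06885254 0.036     ] [ 0.09974361 -0.02102371]
exit [0.56427512 0.24873932]
215 [0.55463795 0.14436537] -32.92450946020552 937 0.002830863917253269 end y -0.13386275805528017 band [0.0197021  0.02917847]
hole rack [-0.05384553  0.09012105]
ball [0.62547739 0.06885254 0.036     ] [ 0.1005055 -0.0248809]
exit [0.5601555  0.25039629]
L [ 0.45859646 -0.22307119  0.045     ]
M [ 0.44689267 -0.26350072  0.045     ]
S [ 0.43821619 -0.29382123  0.045     ]
[ 0.4861 -0.203   0.045 ]
[ 0.4523 -0.3229  0.045 ]
[ 0.4112 -0.3116  0.045 ]
[ 0.4441 -0.1918  0.045 ]
```

Run:
```python
from fit import *
p=np.r_[.55464,.14437,np.radians(-32.92)]
R=np.array([[np.cos(p[2]),-np.sin(p[2])],[np.sin(p[2]),np.cos(p[2])]])
W=lambda x,y,z:np.r_[p[:2]+R@[x,y],z]
pts=[W(.13,-.134,.056),W(.07,-.134,.056),W(.1005,-.0249,.036),W(-.053,.092,.012)]
a=np.radians(np.arange(0,101,10))
pts+=[W(.13*np.cos(t),.13*np.sin(t),.056) for t in a]+[W(.081*np.cos(t),.081*np.sin(t),.056) for t in a]
pts+=[W(.081,-.1,.056),W(.119,-.1,.056)]
# die
L=np.array([.4586,-.2231]);S=np.array([.4382,-.2938]); y=(L-S)/np.linalg.norm(L-S); x=np.r_[y[1],-y[0]]; c=L-y*.036
print('die len L-S',np.linalg.norm(L-S),'c',c,np.degrees(np.arctan2(y[1],y[0])))
D=[np.r_[c+x*i*.022+y*j*.062,.045] for i in(-1,1) for j in(-1,1)]+[np.r_[L,.045],np.r_[S,.045]]
for n in ('side','top'):
    d=dict(np.load(f'pics/{n}0.npz')); f=cv2.resize(d['frame'][:,:,::-1],None,fx=5,fy=5,interpolation=cv2.INTER_CUBIC)
    for q,col in [(pts,(0,0,255)),(D,(0,255,0))]:
        for P in q:
            uv=(proj(d,P)+.5)*5-.5; cv2.circle(f,tuple(int(round(k)) for k in uv),3,col,-1)
    if n=='side': cv2.imwrite('pics/s1.png',f[740:1200,1000:1460]);cv2.imwrite('pics/s2.png',f[1420:1840,1080:1330])
    else: cv2.imwrite('pics/t1.png',f[650:1150,750:1550]);cv2.imwrite('pics/t2.png',f[1220:1480,1740:2120])
```

```text
die len L-S 0.07358430539184292 c [ 0.44861961 -0.2576889 ] 73.90486747652412
```

View pics/s1.png

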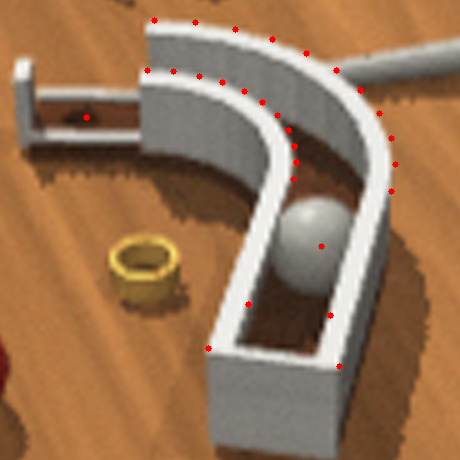

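View pics/s2.png

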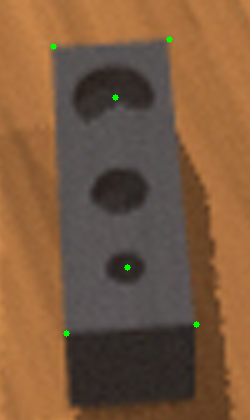

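View pics/t1.png

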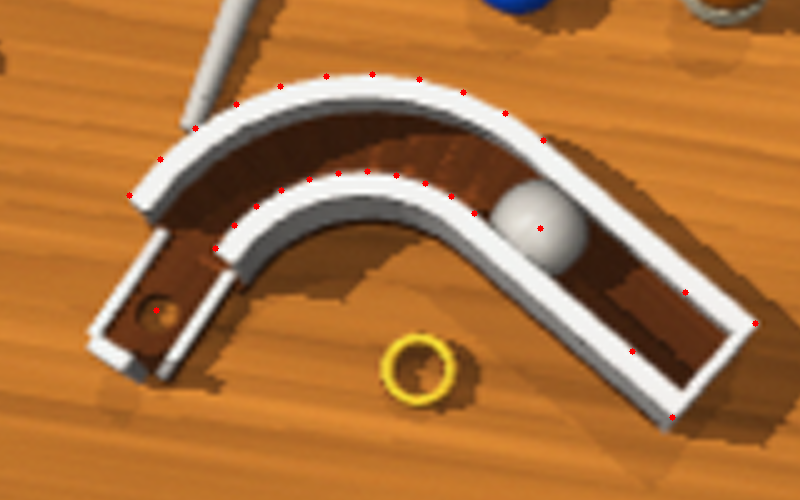

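View pics/t2.png

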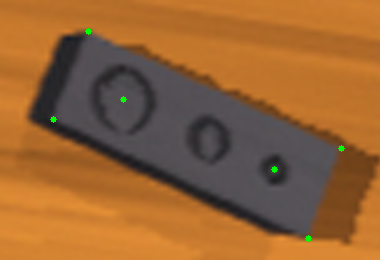

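The loose ball is the grey one at top (258,175), inside the rack. The blue (253,123) and red (250,253) balls lie outside it. The usable bar is the lower one at (385,271), which has three round hollows; its largest hollow is at about (372,263). The bar at (398,200) is grooved.

The rack fit agrees with the side view to about 2 mm.

```bash
cat > go.py <<'E'
from fit import *
RP=np.r_[.5545,.1440,np.radians(-33.2)]
RR=np.array([[np.cos(RP[2]),-np.sin(RP[2])],[np.sin(RP[2]),np.cos(RP[2])]])
def W(x,y,z): return np.r_[RP[:2]+RR@[x,y],z]
def rk(p): return RR.T@(np.asarray(p)[:2]-RP[:2])
def st():
    o=observe(); p=np.array(o['position']); R=np.array(o['tool_rot']); psi=np.degrees(np.arctan2(R[1,1],R[0,1]))
    print('t',round(o['time_s'],2),'p',p.round(4),'rack',(rk(p)*1e3).round(1),'psi',round(psi,1),'rel',round(psi-90-np.degrees(RP[2]),1),'tilt',R[:,2].round(3),'F',np.round(o['ft_force'],1),'w',round(o['grip_width'],4),'q6',round(o['q'][5],1)); return p,R,psi
def to(tgt,psi_t=None):
    p,R,psi=st(); d=np.asarray(tgt)-p; print('shift units tool',(R.T@d/.05).round(3),'len mm',round(np.linalg.norm(d)*1e3,1))
    if psi_t is not None: print('turn wz units',round(-((psi_t-psi+180)%360-180)/8,2))
E
python3 - <<'E'
from go import *
to(W(.1,-.085,.19),90+np.degrees(RP[2])); print(W(.1,-.085,.19))
E
```

```text
t 0.15 p [0.13   0.5341 0.1921] rack [-568.8   94. ] psi 76.3 rel 19.5 tilt [-0.    -0.001 -1.   ] F [ 0.5 -0.5 -0.4] w 0.0854 q6 -12.3
shift units tool [-11.412  -7.844   0.047] len mm 692.4
turn wz units 2.44
[0.59163356 0.01811871 0.19      ]
```

```bash
python3 -m pendant '[0,-0.3,-0.2,0,0,0,0, 0,-0.57,-0.39,0,0,0,0, 0,-0.57,-0.39,0,0,0,0, 0,-0.57,-0.39,0,0,0,0, 0,-0.57,-0.39,0,0,0,0, 0,-0.57,-0.39,0,0,0,0, 0,-0.57,-0.39,0,0,0,0, 0,-0.57,-0.39,0,0,0,0, 0,-0.57,-0.39,0,0,0,0, 0,-0.57,-0.39,0,0,0,0, 0,-0.57,-0.39,0,0,0,0, 0,-0.57,-0.39,0,0,0,0]'
python3 -m pendant '[0,-0.57,-0.39,0,0,0,0, 0,-0.57,-0.39,0,0,0,0, 0,-0.57,-0.39,0,0,0,0, 0,-0.57,-0.39,0,0,0,0, 0,-0.57,-0.39,0,0,0,0, 0,-0.57,-0.39,0,0,0,0, 0,-0.5,-0.35,0,0,0,0, 0,-0.4,-0.3,0,0,0,0, 0,0,0,0,0,0,0.8, 0,0,0,0,0,0,0.8, 0,0,0,0,0,0,0.8, 0,0,0,0,0,0,0]'
python3 - <<'E'
from go import *
to(W(.1,-.085,.10),90+np.degrees(RP[2]))
E
```

```text
time_s: 1.35
position: [0.3968, 0.2373, 0.1924]
tool_rot: [[-0.972, 0.237, -0.0], [0.237, 0.972, -0.0], [0.0, -0.0, -1.0]]
ft_force: [0.6, 1.0, 0.6]
grip_width: 0.0001
time_s: 2.55
position: [0.5705, 0.0422, 0.1922]
tool_rot: [[-0.839, 0.544, -0.001], [0.544, 0.839, 0.0], [0.001, -0.0, -1.0]]
ft_force: [-0.4, 0.4, 0.2]
grip_width: -0.0001
t 2.55 p [0.5705 0.0422 0.1922] rack [ 69.2 -76.4] psi 57.1 rel 0.3 tilt [-0.001  0.    -1.   ] F [-0.4  0.4  0.2] w -0.0001 q6 -64.7
shift units tool [-0.616 -0.174  1.844] len mm 97.6
turn wz units 0.03
```

```bash
python3 -m pendant '[0,-0.15,-0.04,0.3,0,0,0.03, 0,-0.15,-0.04,0.4,0,0,0, 0,-0.15,-0.04,0.4,0,0,0, 0,-0.16,-0.05,0.4,0,0,0, 0,0,0,0.2,0,0,0, 0,0,0,0.14,0,0,0, 0,0,0,0,0,0,0, 0,0,0,0,0,0,0]'
python3 - <<'E'
from go import *
to(W(.1,-.085,.03),90+np.degrees(RP[2]))
d=cam('wrist'); save(d,'w1.png'); d=cam('side'); f=d['frame'][:,:,::-1]; cv2.imwrite('pics/s3.png',cv2.resize(f[100:260,180:320],None,fx=4,fy=4,interpolation=cv2.INTER_CUBIC))
E
```

```text
time_s: 3.35
position: [0.5918, 0.0187, 0.1013]
tool_rot: [[-0.838, 0.546, 0.001], [0.546, 0.838, -0.0], [-0.001, 0.0, -1.0]]
ft_force: [0.3, -0.3, -0.0]
grip_width: -0.0
t 3.35 p [0.5918 0.0187 0.1013] rack [ 99.8 -84.4] psi 56.9 rel 0.1 tilt [ 0.001 -0.    -1.   ] F [ 0.3 -0.3 -0. ] w -0.0 q6 -66.6
shift units tool [-0.002 -0.012  1.427] len mm 71.3
turn wz units 0.02
```

View pics/w1.png

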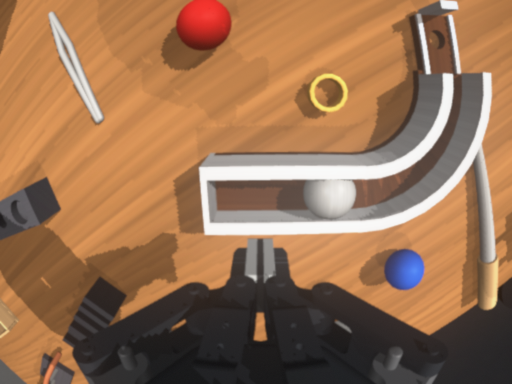

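View pics/s3.png

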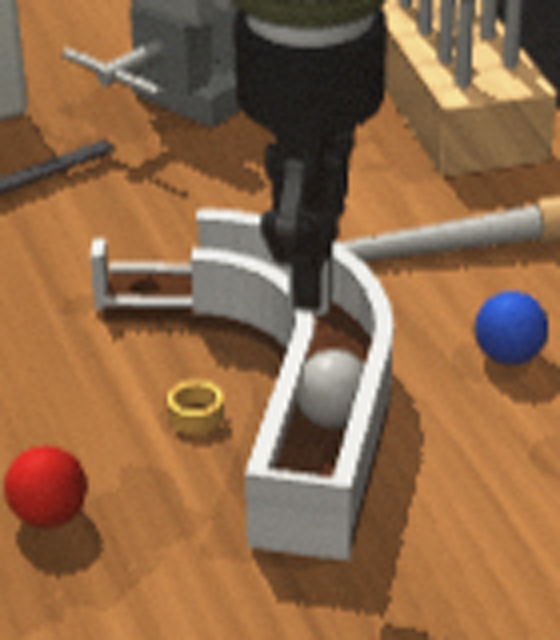

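Run:
```python
from go import *
d=cam('wrist')
for n,u,v,z in [('outer',207,234,.056),('inner',203,166,.056),('ballL',303,194,.036),('ballR',357,194,.036),('hole',437,41,.012),('ro',350,233,.056),('ri',350,154,.056),('lipin',340,180,.056),('lipout',340,219,.056)]:
    p=onplane(d,u,v,z,True); print(n,(rk(p)*1e3).round(1))
```

```text
outer [ 133.1 -129.8]
inner [  72.7 -129.4]
ballL [103.3 -45.8]
ballR [103.3   4.7]
hole [-50.5  92.8]
ro [132.7  -4.5]
ri [ 62.1 -12.1]
lipin [ 84.  -18.8]
lipout [118.9 -15.3]
```

```bash
python3 -m pendant '[0,-0.02,0,0.3,0,0,0, 0,0,0,0.3,0,0,0, 0,0,0,0.2,0,0,0, 0,0,0,0.2,0,0,0, 0,0,0,0.2,0,0,0, 0,0,0,0.2,0,0,0, 0,0,0,0.05,0,0,0, 0,0,0,0,0,0,0]'
python3 - <<'E'
from go import *
st()
d=cam('side'); f=d['frame'][:,:,::-1]; cv2.imwrite('pics/s4.png',cv2.resize(f[100:260,180:320],None,fx=4,fy=4,interpolation=cv2.INTER_CUBIC))
d=cam('top'); f=d['frame'][:,:,::-1]; cv2.imwrite('pics/t4.png',cv2.resize(f[130:230,150:310],None,fx=5,fy=5,interpolation=cv2.INTER_CUBIC))
E
```

```text
time_s: 4.3
position: [0.5923, 0.0179, 0.0277]
tool_rot: [[-0.838, 0.546, -0.001], [0.546, 0.838, 0.0], [0.001, -0.0, -1.0]]
ft_force: [0.4, -0.1, 1.2]
grip_width: 0.0002
t 4.3 p [0.5923 0.0179 0.0277] rack [100.7 -84.8] psi 56.9 rel 0.1 tilt [-0.001  0.    -1.   ] F [ 0.4 -0.1  1.2] w 0.0002 q6 -66.6
```

View pics/s4.png

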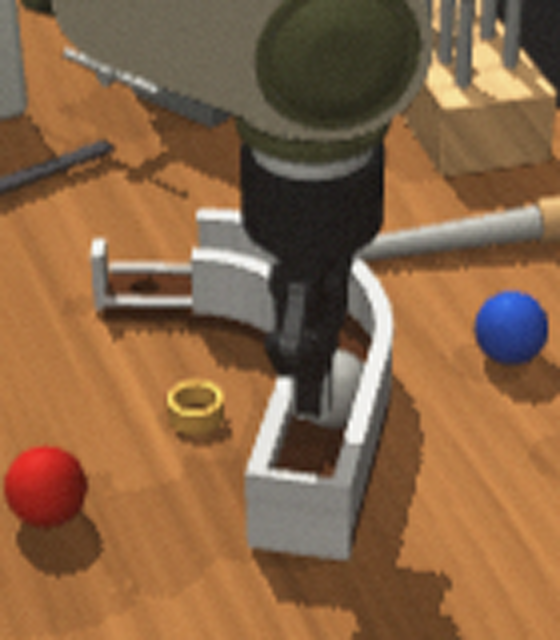

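View pics/t4.png

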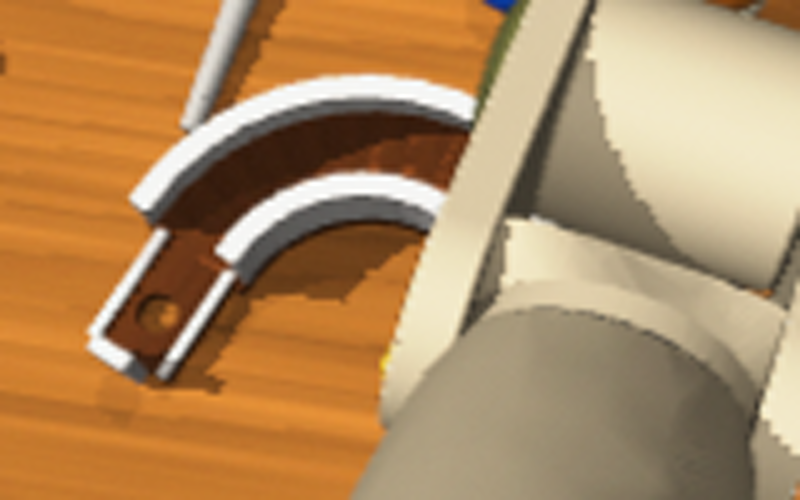

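```bash
python3 -m pendant '[0,0,0.04,0,0,0,0, 0,0,0.08,0,0,0,0, 0,0,0.08,0,0,0,0, 0,0,0.06,0,0,0,0, 0,0,0.06,0,0,0,0, 0,0,0.06,0,0,0,0, 0,0,0.06,0,0,0,0, 0,0,0.06,0,0,0,0, 0,0,0.06,0,0,0,0, 0,0,0.06,0,0,0,0, 0,0,0.06,0,0,0,0, 0,0,0.06,0,0,0,0]'
python3 - <<'E'
from go import *
st()
d=cam('wrist'); save(d,'w5.png')
E
```

```text
time_s: 5.6
position: [0.6128, 0.0491, 0.028]
tool_rot: [[-0.838, 0.546, -0.0], [0.546, 0.838, 0.0], [0.0, 0.0, -1.0]]
ft_force: [0.1, -0.8, 0.4]
grip_width: 0.0001
t 5.6 p [0.6128 0.0491 0.028 ] rack [100.7 -47.5] psi 56.9 rel 0.1 tilt [-0.  0. -1.] F [ 0.1 -0.8  0.4] w 0.0001 q6 -63.3
```

View pics/w5.png

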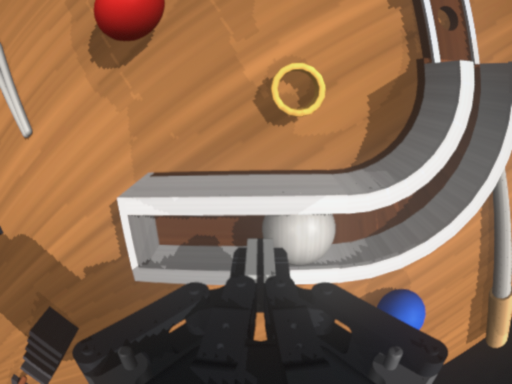

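```bash
cat >> go.py <<'E'
def ballw(fn):
    d=cam('wrist'); save(d,fn); f=d['frame'].astype(int)
    return d
def rkuv(d,u,v,z=.036):
    p=rk(onplane(d,u,v,z,True))*1e3; print('rack',p.round(1),'r',round(np.hypot(*p),1),'ang',round(np.degrees(np.arctan2(p[1],p[0])),1))
E
python3 - <<'E'
from go import *
d=cam('wrist'); rkuv(d,299,238); rkuv(d,263,238); rkuv(d,335,238)
E
```

```text
rack [108.8 -21. ] r 110.8 ang -10.9
rack [108.6 -44.9] r 117.5 ang -22.4
rack [109.3   3.6] r 109.4 ang 1.9
```

Run:
```python
from go import *
d=cam('wrist')
for z in (.028,.045):
  rkuv(d,233,258,z); rkuv(d,289,258,z); rkuv(d,260,245,z)
```

```text
rack [129.3 -66.3] r 145.3 ang -27.1
rack [129.3 -26.3] r 131.9 ang -11.5
rack [118.4 -47.1] r 127.4 ang -21.7
rack [118.7 -64.6] r 135.1 ang -28.5
rack [118.7 -28.3] r 122.0 ang -13.4
rack [108.8 -47.1] r 118.6 ang -23.4
```

Run:
```python
from go import *
d=cam('wrist'); f=d['frame'][:,:,::-1]; cv2.imwrite('pics/w6.png',cv2.resize(f[190:310,200:350],None,fx=5,fy=5,interpolation=cv2.INTER_CUBIC))
d=cam('side'); f=d['frame'][:,:,::-1]; cv2.imwrite('pics/s6.png',cv2.resize(f[150:230,220:300],None,fx=7,fy=7,interpolation=cv2.INTER_CUBIC))
```

```text
(no output)
```

View pics/w6.png

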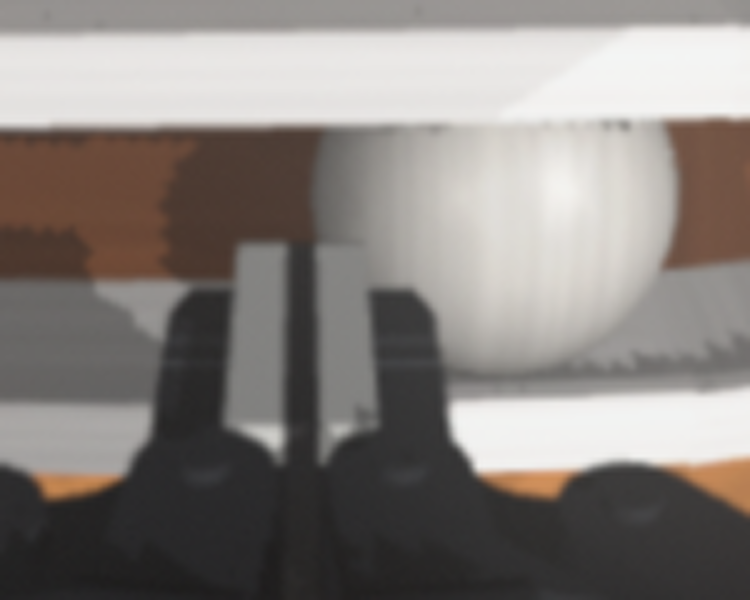

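View pics/s6.png

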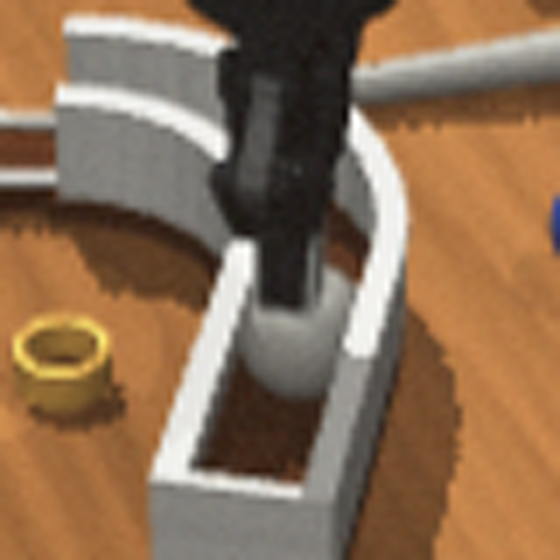

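Run:
```python
from go import *
d=dict(np.load('pics/side0.npz'))
print('tcp4',proj(d,[.5923,.0179,.0277]),'seen 257.5,203.7'); print('tcp3',proj(d,[.5918,.0187,.1013]),'seen',180+312/4,100+310/4)
print('tcp now',proj(d,[.6128,.0491,.028]),'seen',220+285/7,150+306/7)
print('ball',proj(d,[.625,.069,.036]), 'ball seen', 180+337/4,100+388/4)
```

```text
tcp4 [258.75481095 215.13264118] seen 257.5,203.7
tcp3 [258.48818151 189.9026925 ] seen 258.0 177.5
tcp now [261.99209202 205.27846471] seen 260.7142857142857 193.71428571428572
ball [263.6658598  196.81528681] ball seen 264.25 197.0
```

Run:
```python
from go import *
d=dict(np.load('pics/side0.npz')); print(proj(d,[.13,.534,.192]),proj(d,[.13,.534,.205]))
f=d['frame'][:,:,::-1]; cv2.imwrite('pics/s00.png',cv2.resize(f[0:120,0:80],None,fx=5,fy=5,interpolation=cv2.INTER_CUBIC))
d=cam('side'); P=cloud(d)
for v in range(180,210,2): print(v,P[v,261].round(3),d['frame'][v,261])
p,R,psi=st()
```

```text
[29.66999151 92.98560718] [28.19466411 88.47688051]
180 [ 0.588 -0.005  0.145] [30 26 24]
182 [0.592 0.005 0.133] [32 27 22]
184 [0.596 0.013 0.12 ] [37 33 30]
186 [0.605 0.036 0.097] [40 35 32]
188 [0.605 0.037 0.091] [38 35 29]
190 [0.605 0.037 0.085] [38 33 30]
192 [0.604 0.034 0.081] [38 31 28]
194 [0.606 0.04  0.071] [91 89 84]
196 [0.614 0.06  0.048] [163 160 153]
198 [0.612 0.055 0.046] [136 135 126]
200 [0.611 0.052 0.042] [123 120 112]
202 [0.611 0.052 0.036] [110 106  99]
204 [0.61  0.049 0.033] [98 93 86]
206 [0.611 0.052 0.024] [72 60 55]
208 [0.615 0.06  0.011] [57 38 26]
t 5.9 p [0.6126 0.0488 0.028 ] rack [100.7 -47.9] psi 56.9 rel 0.1 tilt [-0. -0. -1.] F [ 0.4 -0.1 -0.9] w 0.0001 q6 -63.3
```

View pics/s00.png

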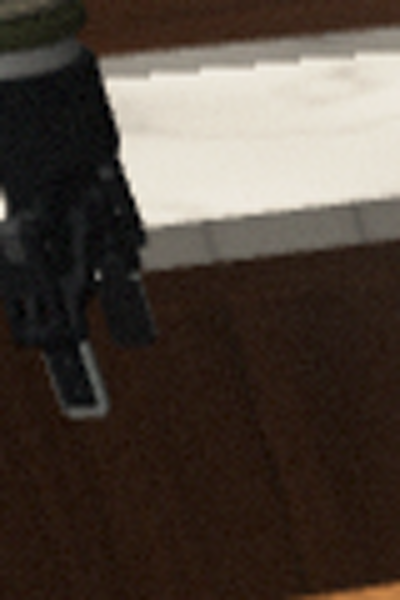

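Run:
```python
from go import *
p,R,psi=st(); d=cam('side'); w=cam('wrist')
for off in (-.0145,-.008,0):
    o,r=ray(d,260.7,193.7); n=R[:,1]; s=((p+n*off-o)@n)/(r@n); print(off,(o+r*s).round(4),'tool',(R.T@(o+r*s-p)*1e3).round(1))
# wrist: plane of finger near/far face
for uv in [(260,238.6),(283,248),(236,248)]:
  for off in (-.011,0,.011):
    o,r=ray(w,*uv,True); n=R[:,0]; s=((p+n*off-o)@n)/(r@n); print(uv,off,'tool',(R.T@(o+r*s-p)*1e3).round(1))
print('cam in tool',(R.T@(-w['R'].T@w['t']-p)*1e3).round(1))
print('ray vs axis',(R.T@w['R'].T).round(3))
```

```text
t 5.9 p [0.6126 0.0488 0.028 ] rack [100.7 -47.9] psi 56.9 rel 0.1 tilt [-0. -0. -1.] F [ 0.4 -0.1 -0.9] w 0.0001 q6 -63.3
-0.0145 [0.6044 0.0368 0.0742] tool [  0.3 -14.5 -46.1]
-0.008 [0.6068 0.043  0.0691] tool [  1.6  -8.  -41.1]
0 [0.6099 0.0506 0.0629] tool [  3.3   0.  -34.8]
(260, 238.6) -0.011 tool [-11.    0.3  -3.1]
(260, 238.6) 0 tool [ -0.    0.2 -23.7]
(260, 238.6) 0.011 tool [ 11.    0.2 -44.2]
(283, 248) -0.011 tool [-11.  15. -16.]
(283, 248) 0 tool [ -0.   13.2 -35.1]
(283, 248) 0.011 tool [ 11.   11.5 -54.1]
(236, 248) -0.011 tool [-11.  -15.1 -16. ]
(236, 248) 0 tool [  0.  -13.3 -35.1]
(236, 248) 0.011 tool [ 11.  -11.6 -54.1]
cam in tool [ 8.440e+01 -1.000e-01 -1.812e+02]
ray vs axis [[ 0.001 -0.944 -0.329]
 [ 1.     0.     0.001]
 [-0.001 -0.329  0.944]]
```

Both cameras put the real fingertips about 40 mm above the reported TCP: the side view shows them over the ball, and they did not touch it. I'll back off behind the ball and descend in small steps, watching the force.

```bash
python3 -m pendant '[0,0,-0.2,0,0,0,0, 0,0,-0.2,0,0,0,0, 0,0,-0.2,0,0,0,0, 0,0,-0.14,0,0,0,0, 0,0,0,0.1,0,0,0, 0,0,0,0.1,0,0,0, 0,0,0,0.1,0,0,0, 0,0,0,0.1,0,0,0, 0,0,0,0.1,0,0,0, 0,0,0,0,0,0,0]'
python3 - <<'E'
from go import *
st()
d=cam('side'); f=d['frame'][:,:,::-1]; cv2.imwrite('pics/s7.png',cv2.resize(f[150:230,220:300],None,fx=7,fy=7,interpolation=cv2.INTER_CUBIC))
d=cam('wrist'); save(d,'w7.png')
E
```

```text
time_s: 7.0
position: [0.592, 0.0181, 0.0021]
tool_rot: [[-0.838, 0.546, -0.001], [0.546, 0.838, 0.0], [0.001, -0.001, -1.0]]
ft_force: [0.9, 0.6, -0.1]
grip_width: -0.0002
t 7.0 p [0.592  0.0181 0.0021] rack [100.4 -84.8] psi 56.9 rel 0.1 tilt [-0.001  0.    -1.   ] F [ 0.9  0.6 -0.1] w -0.0002 q6 -66.6
```

View pics/s7.png

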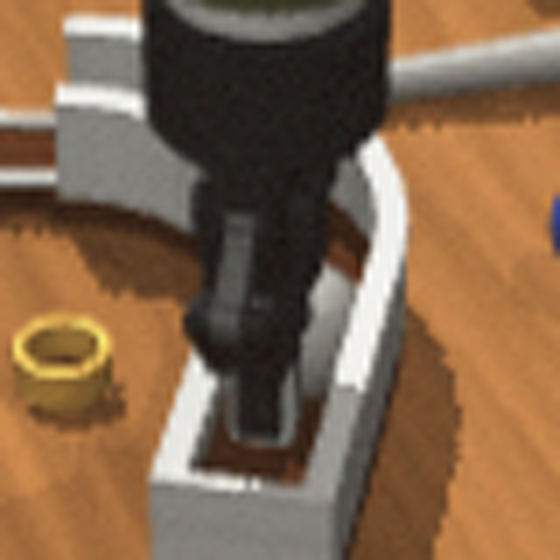

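View pics/w7.png

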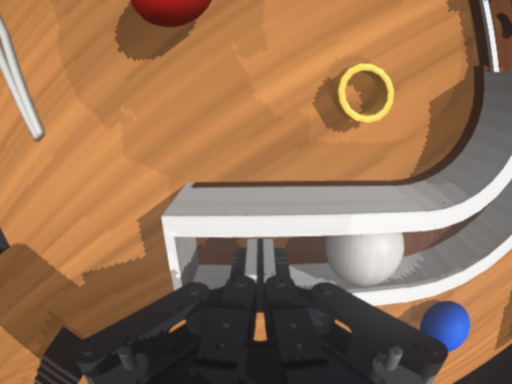

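Run:
```python
from go import *
p,R,psi=st(); d=cam('side')
for off in (-.0145,-.011,-.006,0):
    o,r=ray(d,257.2,213.2); n=R[:,1]; s=((p+n*off-o)@n)/(r@n); print(off,(o+r*s).round(4),'tool',(R.T@(o+r*s-p)*1e3).round(1))
P=cloud(d)
for v in range(204,218): print(v,P[v,257].round(3),d['frame'][v,257])
```

```text
t 7.1 p [0.5925 0.018  0.0029] rack [100.8 -84.7] psi 56.9 rel 0.1 tilt [-0.  0. -1.] F [-0.6  0.2  0.5] w 0.0004 q6 -66.6
-0.0145 [0.5839 0.0063 0.0452] tool [  0.8 -14.5 -42.3]
-0.011 [0.5852 0.0096 0.0422] tool [  1.5 -11.  -39.3]
-0.006 [0.587  0.0144 0.0379] tool [  2.6  -6.  -35. ]
0 [0.5892 0.0201 0.0328] tool [  3.9   0.  -29.9]
204 [0.585 0.01  0.069] [34 29 24]
205 [0.584 0.008 0.068] [38 33 31]
206 [0.584 0.007 0.066] [39 33 30]
207 [0.583 0.004 0.066] [36 34 28]
208 [0.583 0.004 0.062] [36 32 28]
209 [0.583 0.006 0.058] [37 32 30]
210 [0.584 0.008 0.053] [38 33 29]
211 [0.582 0.004 0.054] [45 40 37]
212 [0.584 0.008 0.048] [63 54 47]
213 [0.586 0.012 0.041] [77 61 49]
214 [0.598 0.044 0.009] [61 35 22]
215 [0.596 0.04  0.01 ] [64 42 27]
216 [0.594 0.034 0.011] [64 41 26]
217 [0.592 0.029 0.014] [62 37 23]
```

```bash
python3 -m pendant '[0,0,0,0.06,0,0,0, 0,0,0,0.06,0,0,0, 0,0,0,0.06,0,0,0, 0,0,0,0,0,0,0, 0,0,0.06,0,0,0,0, 0,0,0.06,0,0,0,0, 0,0,0.06,0,0,0,0, 0,0,0.06,0,0,0,0, 0,0,0.06,0,0,0,0, 0,0,0.06,0,0,0,0]'
python3 - <<'E'
from go import *
st()
E
python3 -m pendant '[0,0,0.05,0,0,0,0, 0,0,0.05,0,0,0,0, 0,0,0.05,0,0,0,0, 0,0,0.05,0,0,0,0]'
python3 - <<'E'
from go import *
st()
d=cam('side'); f=d['frame'][:,:,::-1]; cv2.imwrite('pics/s8.png',cv2.resize(f[150:230,220:300],None,fx=7,fy=7,interpolation=cv2.INTER_CUBIC))
d=cam('wrist'); save(d,'w8.png')
E
```

```text
time_s: 8.15
position: [0.6024, 0.0332, -0.006]
tool_rot: [[-0.838, 0.546, 0.0], [0.546, 0.838, -0.0], [-0.0, -0.0, -1.0]]
ft_force: [-0.4, 0.2, -0.2]
grip_width: 0.0
t 8.15 p [ 0.6024  0.0332 -0.006 ] rack [100.7 -66.4] psi 56.9 rel 0.1 tilt [ 0. -0. -1.] F [-0.4  0.2 -0.2] w 0.0 q6 -65.0
time_s: 8.55
position: [0.6078, 0.0413, -0.0059]
tool_rot: [[-0.838, 0.546, -0.0], [0.546, 0.838, -0.0], [-0.0, -0.0, -1.0]]
ft_force: [-1.2, -1.2, 2.5]
grip_width: -0.0003
t 8.55 p [ 0.6078  0.0413 -0.0059] rack [100.8 -56.7] psi 56.9 rel 0.1 tilt [-0. -0. -1.] F [-1.2 -1.2  2.5] w -0.0003 q6 -64.1
```

View pics/s8.png

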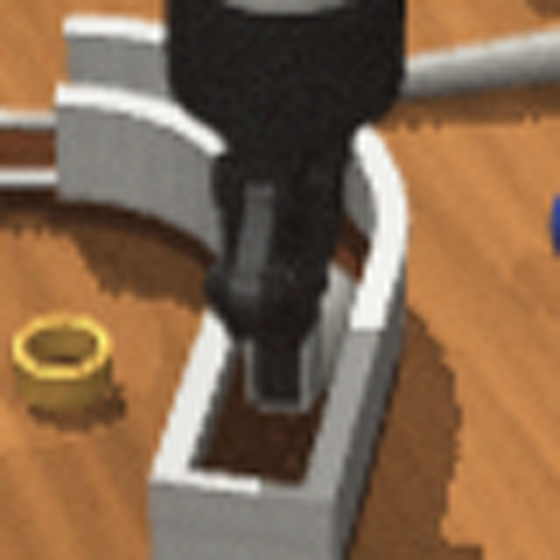

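View pics/w8.png

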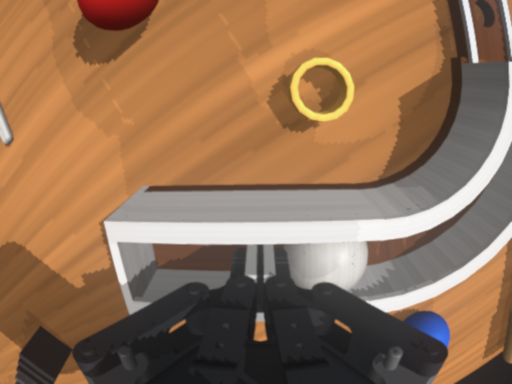

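```bash
python3 -m pendant '[0,0,0.06,0,0,0,0, 0,0,0.06,0,0,0,0, 0,0,0.06,0,0,0,0, 0,0,0.06,0,0,0,0, 0,0,0.06,0,0,0,0, 0,0,0.06,0,0,0,0, 0,0,0.06,0,0,0,0]'
python3 - <<'E'
from go import *
st()
d=cam('wrist'); save(d,'w9.png')
E
```

```text
time_s: 9.35
position: [0.6193, 0.0592, -0.006]
tool_rot: [[-0.838, 0.546, 0.0], [0.546, 0.838, -0.0], [-0.0, 0.0, -1.0]]
ft_force: [-0.5, -1.9, 2.5]
grip_width: 0.0003
t 9.35 p [ 0.6193  0.0592 -0.006 ] rack [100.7 -35.5] psi 56.9 rel 0.1 tilt [ 0. -0. -1.] F [-0.5 -1.9  2.5] w 0.0003 q6 -62.3
```

View pics/w9.png

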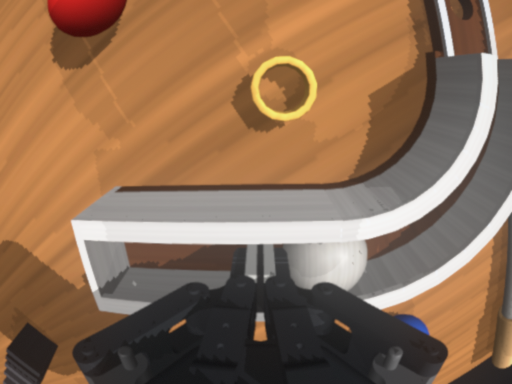

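```bash
python3 -m pendant '[0,0,0.06,0,0,0,-0.16, 0,-0.001,0.06,0,0,0,-0.16, 0,-0.003,0.06,0,0,0,-0.16, 0,-0.004,0.06,0,0,0,-0.16, 0,-0.005,0.06,0,0,0,-0.16, 0,-0.007,0.06,0,0,0,-0.16]'
python3 - <<'E'
from go import *
st()
E
python3 -m pendant '[0,-0.008,0.06,0,0,0,-0.16, 0,-0.009,0.06,0,0,0,-0.16, 0,-0.010,0.06,0,0,0,-0.16, 0,-0.012,0.06,0,0,0,-0.16, 0,-0.013,0.06,0,0,0,-0.16, 0,-0.015,0.06,0,0,0,-0.16]'
python3 - <<'E'
from go import *
st()
d=cam('wrist'); save(d,'w10.png')
E
```

```text
time_s: 10.0
position: [0.6293, 0.0742, -0.0059]
tool_rot: [[-0.904, 0.428, 0.0], [0.428, 0.904, -0.0], [-0.0, 0.0, -1.0]]
ft_force: [-0.9, -1.9, 3.0]
grip_width: -0.0002
t 10.0 p [ 0.6293  0.0742 -0.0059] rack [100.8 -17.4] psi 64.7 rel 7.9 tilt [ 0. -0. -1.] F [-0.9 -1.9  3. ] w -0.0002 q6 -68.6
time_s: 10.6
position: [0.6392, 0.0897, -0.006]
tool_rot: [[-0.953, 0.303, 0.0], [0.303, 0.953, -0.0], [-0.0, 0.0, -1.0]]
ft_force: [-1.0, -2.2, 2.3]
grip_width: -0.0004
t 10.6 p [ 0.6392  0.0897 -0.006 ] rack [100.6   0.9] psi 72.3 rel 15.5 tilt [ 0. -0. -1.] F [-1.  -2.2  2.3] w -0.0004 q6 -74.8
```

View pics/w10.png

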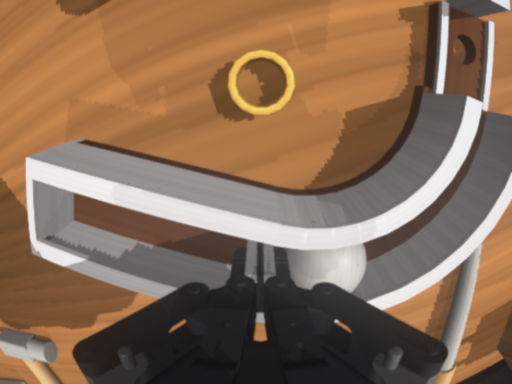

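```bash
python3 -m pendant '[0,-0.018,0.068,0,0,0,-0.25, 0,-0.018,0.068,0,0,0,-0.25, 0,-0.018,0.068,0,0,0,-0.25, 0,-0.018,0.068,0,0,0,-0.25, 0,-0.018,0.068,0,0,0,-0.25, 0,-0.018,0.068,0,0,0,-0.25, 0,-0.018,0.068,0,0,0,-0.25, 0,-0.018,0.068,0,0,0,-0.25, 0,-0.018,0.068,0,0,0,-0.25, 0,-0.018,0.068,0,0,0,-0.25]'
cat >> go.py <<'E'
def arc():
    p,R,psi=st(); q=rk(p)*1e3; a=np.degrees(np.arctan2(q[1],q[0])); print('r',np.hypot(*q).round(1),'ang',a.round(1),'lead',round(psi-90-np.degrees(RP[2])-a,1))
E
python3 - <<'E'
from go import *
arc()
d=cam('wrist'); save(d,'w11.png')
E
```

```text
time_s: 11.65
position: [0.6531, 0.1218, -0.006]
tool_rot: [[-0.999, -0.042, 0.0], [-0.042, 0.999, 0.0], [-0.0, 0.0, -1.0]]
ft_force: [0.6, -2.3, 3.0]
grip_width: 0.0002
t 11.65 p [ 0.6531  0.1218 -0.006 ] rack [94.7 35.4] psi 92.4 rel 35.6 tilt [ 0.  0. -1.] F [ 0.6 -2.3  3. ] w 0.0002 q6 -92.0
r 101.1 ang 20.5 lead 15.1
```

View pics/w11.png

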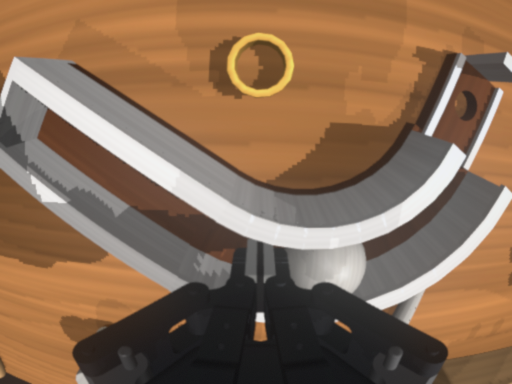

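```bash
python3 -m pendant '[0,-0.017,0.068,0,0,0,-0.25, 0,-0.017,0.068,0,0,0,-0.25, 0,-0.017,0.068,0,0,0,-0.25, 0,-0.017,0.068,0,0,0,-0.25, 0,-0.017,0.068,0,0,0,-0.25, 0,-0.017,0.068,0,0,0,-0.25, 0,-0.017,0.068,0,0,0,-0.25, 0,-0.017,0.068,0,0,0,-0.25, 0,-0.017,0.068,0,0,0,-0.25, 0,-0.017,0.068,0,0,0,-0.25]'
python3 - <<'E'
from go import *
arc()
d=cam('wrist'); save(d,'w12.png')
E
```

```text
time_s: 12.7
position: [0.6547, 0.1567, -0.006]
tool_rot: [[-0.925, -0.381, 0.0], [-0.381, 0.925, 0.0], [-0.0, 0.0, -1.0]]
ft_force: [0.7, -1.5, 3.5]
grip_width: 0.0002
t 12.7 p [ 0.6547  0.1567 -0.006 ] rack [76.9 65.5] psi 112.4 rel 55.6 tilt [ 0.  0. -1.] F [ 0.7 -1.5  3.5] w 0.0002 q6 -109.0
r 101.0 ang 40.4 lead 15.2
```

View pics/w12.png

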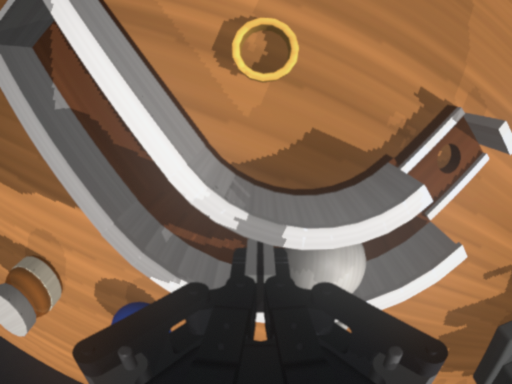

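```bash
python3 -m pendant '[0,-0.017,0.068,0,0,0,-0.25, 0,-0.017,0.068,0,0,0,-0.25, 0,-0.017,0.068,0,0,0,-0.25, 0,-0.017,0.068,0,0,0,-0.25, 0,-0.017,0.068,0,0,0,-0.25, 0,-0.017,0.068,0,0,0,-0.25, 0,-0.017,0.068,0,0,0,-0.25, 0,-0.017,0.068,0,0,0,-0.25, 0,-0.017,0.068,0,0,0,-0.25, 0,-0.017,0.068,0,0,0,-0.25]'
python3 - <<'E'
from go import *
arc()
E
python3 -m pendant '[0,-0.017,0.068,0,0,0,-0.25, 0,-0.017,0.068,0,0,0,-0.25, 0,-0.017,0.068,0,0,0,-0.25, 0,-0.017,0.068,0,0,0,-0.25, 0,-0.017,0.068,0,0,0,-0.25, 0,-0.017,0.068,0,0,0,-0.25, 0,-0.017,0.068,0,0,0,-0.25, 0,-0.017,0.068,0,0,0,-0.25]'
python3 - <<'E'
from go import *
arc()
d=cam('wrist'); save(d,'w13.png')
E
```

```text
time_s: 13.75
position: [0.6443, 0.19, -0.0059]
tool_rot: [[-0.738, -0.674, 0.0], [-0.674, 0.738, 0.0], [-0.0, -0.0, -1.0]]
ft_force: [1.6, -2.1, 2.3]
grip_width: 0.0001
t 13.75 p [ 0.6443  0.19   -0.0059] rack [50.  87.6] psi 132.4 rel 75.6 tilt [ 0.  0. -1.] F [ 1.6 -2.1  2.3] w 0.0001 q6 -126.1
r 100.9 ang 60.3 lead 15.3
time_s: 14.55
position: [0.6282, 0.2128, -0.0059]
tool_rot: [[-0.524, -0.852, 0.0], [-0.852, 0.524, 0.0], [-0.0, -0.0, -1.0]]
ft_force: [2.0, -1.2, 3.2]
grip_width: -0.0001
t 14.55 p [ 0.6282  0.2128 -0.0059] rack [24.  97.9] psi 148.4 rel 91.6 tilt [ 0.  0. -1.] F [ 2.  -1.2  3.2] w -0.0001 q6 -139.9
r 100.8 ang 76.2 lead 15.4
```

View pics/w13.png

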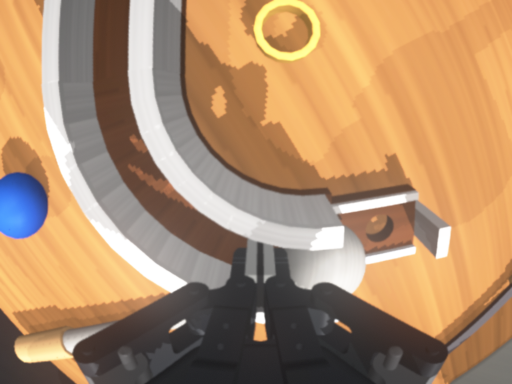

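```bash
python3 -m pendant '[0,-0.015,0.058,0,0,0,-0.17, 0,-0.015,0.058,0,0,0,-0.17, 0,-0.015,0.058,0,0,0,-0.17, 0,-0.014,0.058,0,0,0,-0.17, 0,-0.014,0.058,0,0,0,-0.17, 0,-0.014,0.058,0,0,0,-0.17, 0,-0.012,0.058,0,0,0,0, 0,-0.01,0.058,0,0,0,0]'
python3 - <<'E'
from go import *
arc()
d=cam('wrist'); save(d,'w14.png')
E
```

```text
time_s: 15.4
position: [0.61, 0.2281, -0.006]
tool_rot: [[-0.4, -0.916, 0.0], [-0.916, 0.4, -0.0], [-0.0, -0.0, -1.0]]
ft_force: [2.2, -0.3, 2.4]
grip_width: -0.0003
t 15.4 p [ 0.61    0.2281 -0.006 ] rack [  0.4 100.7] psi 156.4 rel 99.6 tilt [ 0. -0. -1.] F [ 2.2 -0.3  2.4] w -0.0003 q6 -146.3
r 100.7 ang 89.8 lead 9.8
```

View pics/w14.png

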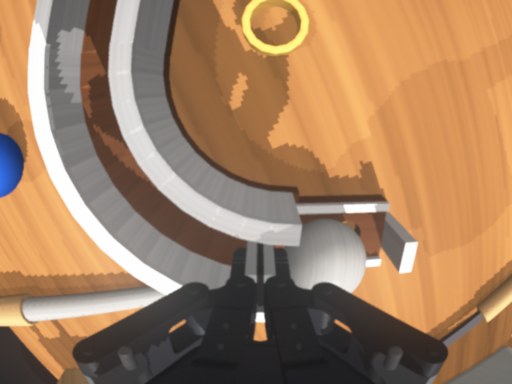

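```bash
python3 -m pendant '[0,-0.008,0.055,0,0,0,0, 0,-0.007,0.05,0,0,0,0, 0,-0.005,0.05,0,0,0,0, 0,-0.003,0.05,0,0,0,0]'
python3 - <<'E'
from go import *
arc()
d=cam('wrist'); save(d,'w15.png')
d=cam('side'); f=d['frame'][:,:,::-1]; cv2.imwrite('pics/s15.png',cv2.resize(f[130:210,180:280],None,fx=7,fy=7,interpolation=cv2.INTER_CUBIC))
E
```

```text
time_s: 15.85
position: [0.601, 0.2332, -0.006]
tool_rot: [[-0.4, -0.916, -0.0], [-0.916, 0.4, 0.0], [0.0, 0.0, -1.0]]
ft_force: [0.7, -0.8, 2.3]
grip_width: -0.0003
t 15.85 p [ 0.601   0.2332 -0.006 ] rack [ -9.9 100.1] psi 156.4 rel 99.6 tilt [-0.  0. -1.] F [ 0.7 -0.8  2.3] w -0.0003 q6 -145.7
r 100.6 ang 95.6 lead 3.9
```

View pics/w15.png

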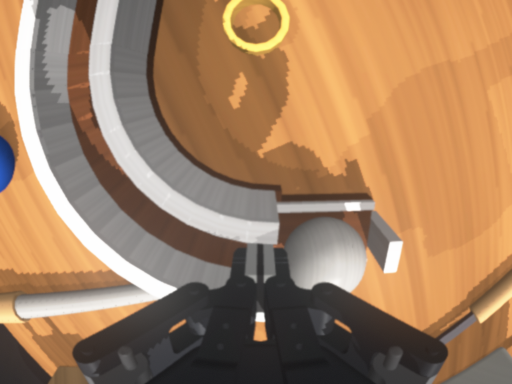

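View pics/s15.png

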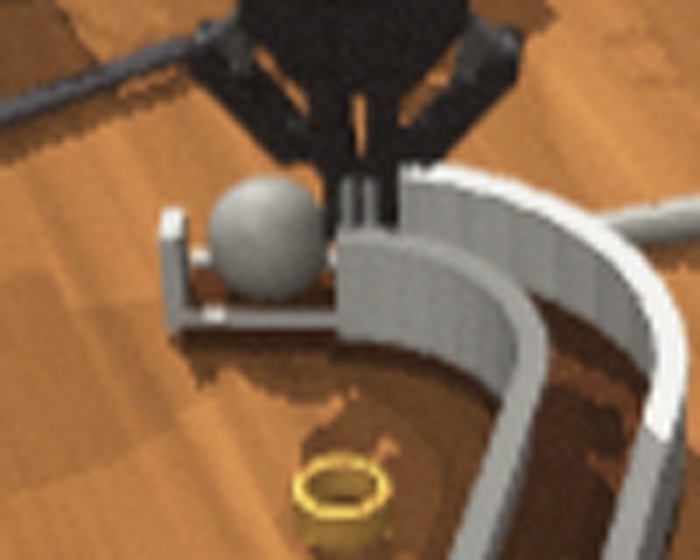

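Run:
```python
from go import *
d=cam('side'); print(proj(d,W(-.053,.092,.034)), proj(d,W(-.043,.0938,.036)))
p=onplane(d,218.1,163.9,.036); print(p,rk(p)*1e3)
```

```text
[216.59457714 164.325637  ] [220.30922526 163.77209966]
[0.56413907 0.24759647 0.036     ] [-48.65998999  91.96383314]
```

Roughly 4–6 mm to go, so I'll take small steps.

```bash
python3 -m pendant '[0,-0.001,0.03,0,0,0,0, 0,-0.001,0.03,0,0,0,0, 0,0,0.03,0,0,0,0]'
python3 - <<'E'
from go import *
arc()
d=cam('side'); f=d['frame'][:,:,::-1]; cv2.imwrite('pics/s16.png',cv2.resize(f[130:210,180:280],None,fx=7,fy=7,interpolation=cv2.INTER_CUBIC))
d=cam('wrist'); save(d,'w16.png')
E
```

```text
time_s: 16.3
position: [0.5969, 0.235, -0.0061]
tool_rot: [[-0.4, -0.916, -0.0], [-0.916, 0.4, -0.0], [0.0, 0.0, -1.0]]
ft_force: [0.1, -0.6, 0.2]
grip_width: -0.0002
t 16.3 p [ 0.5969  0.235  -0.0061] rack [-14.4  99.3] psi 156.4 rel 99.6 tilt [-0. -0. -1.] F [ 0.1 -0.6  0.2] w -0.0002 q6 -145.5
r 100.4 ang 98.2 lead 1.4
```

View pics/s16.png

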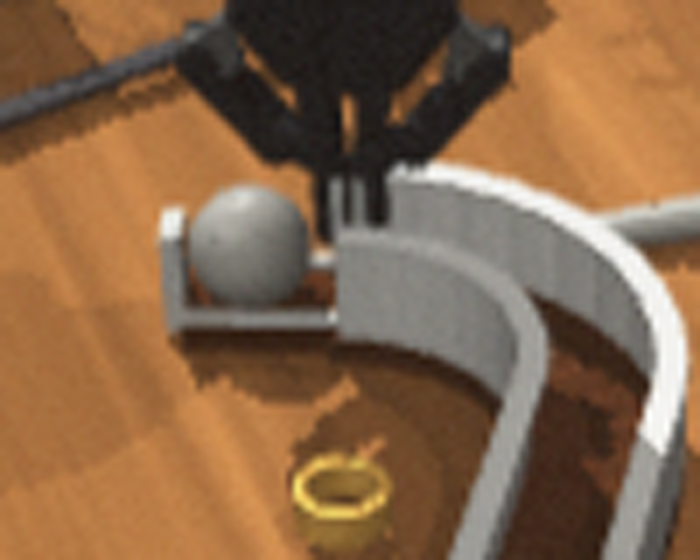

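View pics/w16.png

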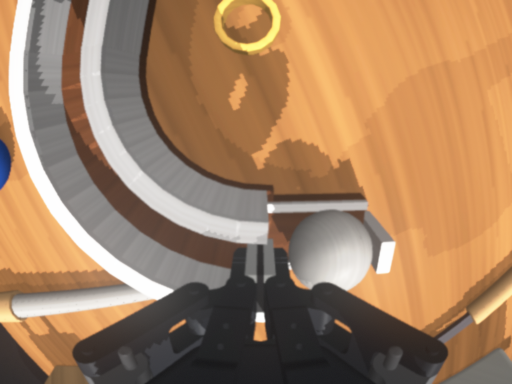

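```bash
python3 -m pendant '[0,0,-0.06,0,0,0,0, 0,0,0,0,0,0,0, 0,0,0,-0.2,0,0,0, 0,0,0,-0.4,0,0,0, 0,0,0,-0.5,0,0,0, 0,0,0,-0.5,0,0,0, 0,0,0,-0.4,0,0,0, 0,0,0,-0.2,0,0,0, 0,0,0,0,0,0,0]'
python3 -m pendant '[85,0,0,0,0,0,0.94, 85,0,0,0,0,0,0.94, 85,0,0,0,0,0,0.94, 85,0,0,0,0,0,0.94, 85,0,0,0,0,0,0.94, 85,0,0,0,0,0,0.94, 85,0,0,0,0,0,0.94, 85,0,0,0,0,0,0.94, 85,0,0,0,0,0,0.94, 85,0,0,0,0,0,0.94, 85,0,0,0,0,0,0.94, 85,0,0,0,0,0,0.94]'
python3 - <<'E'
from go import *
for n in ('side','top','wrist'):
    d=cam(n); save(d,n+'17.png'); np.savez('pics/%s17.npz'%n,**{k:d[k] for k in ['frame','depth','K','R','t']})
    if n=='side': cv2.imwrite('pics/s17.png',cv2.resize(d['frame'][130:210,180:280,::-1],None,fx=7,fy=7,interpolation=cv2.INTER_CUBIC))
to(W(-.053,.092,.1),67)
E
```

```text
time_s: 17.3
position: [0.6005, 0.2339, 0.1056]
tool_rot: [[-0.4, -0.916, 0.003], [-0.916, 0.4, 0.001], [-0.002, -0.002, -1.0]]
ft_force: [1.5, 0.3, 0.4]
grip_width: 0.0002
time_s: 18.5
position: [0.5993, 0.2336, 0.1026]
tool_rot: [[-0.912, 0.409, -0.002], [0.409, 0.912, -0.0], [0.002, -0.001, -1.0]]
ft_force: [-1.0, -0.4, -0.8]
grip_width: 0.0851
t 18.65 p [0.5995 0.2336 0.103 ] rack [-11.5  99.6] psi 66.3 rel 9.5 tilt [-0.002 -0.    -1.   ] F [ 0.1 -1.   0.6] w 0.0847 q6 -55.5
shift units tool [ 0.844 -0.013  0.06 ] len mm 42.3
turn wz units -0.09
```

View pics/s17.png

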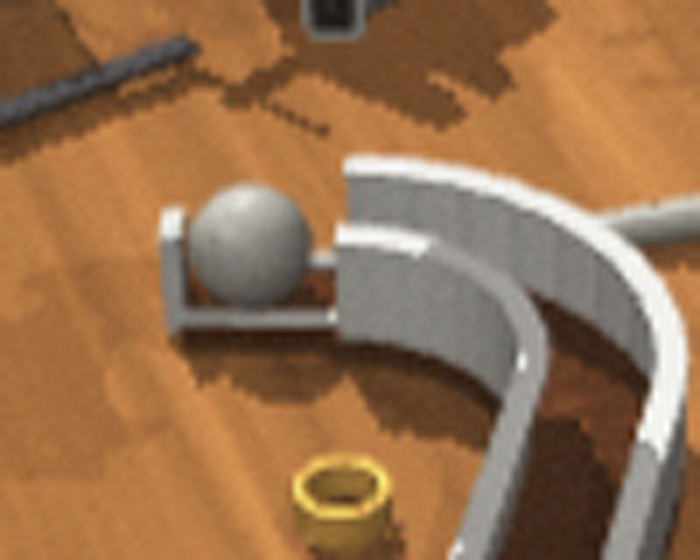

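View pics/wrist17.png

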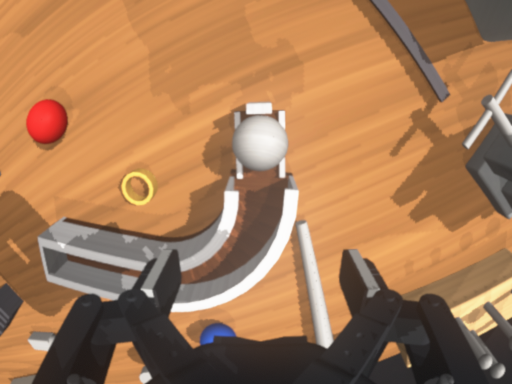

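View pics/top17.png

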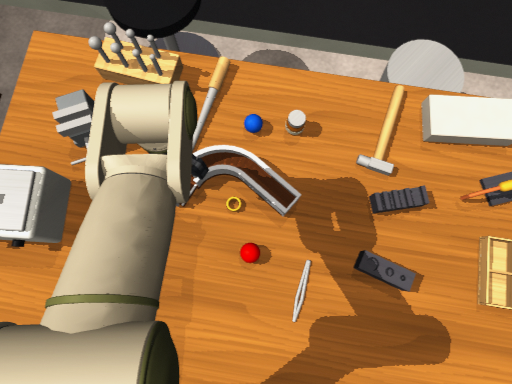

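Run:
```python
from go import *
s=dict(np.load('pics/side17.npz')); w=dict(np.load('pics/wrist17.npz'))
def circ(d,box,lo):
    f=d['frame'][:,:,::-1].copy(); g=cv2.cvtColor(f,cv2.COLOR_BGR2GRAY)[box[1]:box[3],box[0]:box[2]]
    return cv2.HoughCircles(cv2.resize(g,None,fx=4,fy=4),cv2.HOUGH_GRADIENT,1.5,100,param1=100,param2=15,minRadius=lo[0],maxRadius=lo[1])
c=circ(s,(195,145,240,185),(24,44)); print(c); 
c2=circ(w,(220,100,300,185),(85,125)); print(c2)
su=(195+(c[0,0,0]+.5)/4-.5,145+(c[0,0,1]+.5)/4-.5); wu=(220+(c2[0,0,0]+.5)/4-.5,100+(c2[0,0,1]+.5)/4-.5)
print(su,wu)
for d,uv,fi in [(s,su,False),(w,wu,True)]:
    p=onplane(d,*uv,.034,fi); print(p.round(4),(rk(p)*1e3).round(1))
print('exit',W(-.053,.092,.034))
o1,r1=ray(s,*su); o2,r2=ray(w,*wu,True); A=np.c_[r1,-r2]; k=np.linalg.lstsq(A,o2-o1,rcond=None)[0]; a=o1+r1*k[0]; b=o2+r2*k[1]; print('tri',a,b)
```

```text
[[[87.75 87.75 43.05]]]
[[[158.25 168.75 114.1 ]
  [176.25 272.25  89.65]
  [138.75  59.25 120.85]]]
(np.float32(216.5625), np.float32(166.5625)) (np.float32(259.1875), np.float32(141.8125))
[0.5573 0.2397 0.034 ] [-50.1  81.6]
[0.5602 0.2504 0.034 ] [-53.5  92.2]
exit [0.56052731 0.25000317 0.034     ]
tri [0.56006117 0.25011264 0.02678046] [0.56129609 0.24992085 0.02698011]
```

```bash
python3 -m pendant '[78,0.2,0,0,0,0,-0.09, 78,0.3,0,0,0,0,0, 78,0.25,0,0,0,0,0, 78,0.094,0,0,0,0,0, 78,0,0,0.3,0,0,0, 78,0,0,0.4,0,0,0, 78,0,0,0.4,0,0,0, 78,0,0,0.3,0,0,0, 78,0,0,0.2,0,0,0, 78,0,0,0,0,0,0]'
python3 - <<'E'
from go import *
to([.5603,.2502,0],67)
d=cam('side'); save(d,'side18.png'); np.savez('pics/side18.npz',**{k:d[k] for k in ['frame','depth','K','R','t']})
cv2.imwrite('pics/s18.png',cv2.resize(d['frame'][110:210,180:280,::-1],None,fx=6,fy=6,interpolation=cv2.INTER_CUBIC))
d=cam('wrist'); save(d,'w18.png')
E
```

```text
time_s: 19.65
position: [0.5605, 0.2503, 0.0229]
tool_rot: [[-0.92, 0.392, -0.002], [0.392, 0.92, -0.001], [0.002, -0.001, -1.0]]
ft_force: [-0.1, 0.2, -1.0]
grip_width: 0.0782
t 19.65 p [0.5605 0.2503 0.0229] rack [-53.2  92.2] psi 66.9 rel 10.1 tilt [-0.002 -0.001 -1.   ] F [-0.1  0.2 -1. ] w 0.0782 q6 -53.9
shift units tool [ 0.002 -0.003  0.458] len mm 22.9
turn wz units -0.01
```

View pics/s18.png

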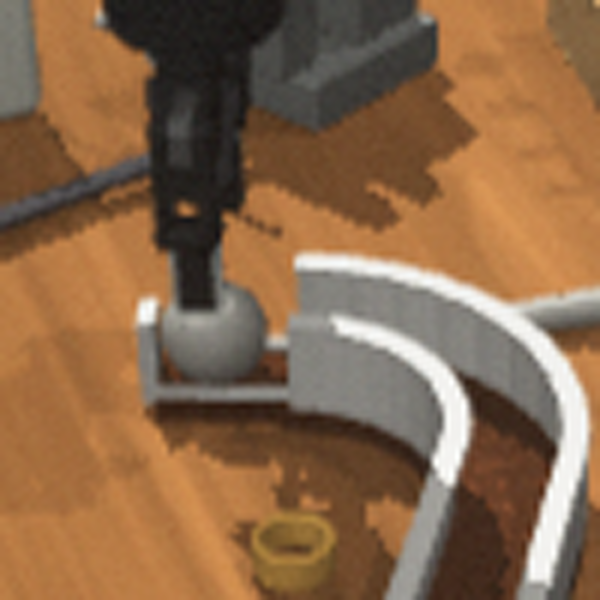

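View pics/w18.png

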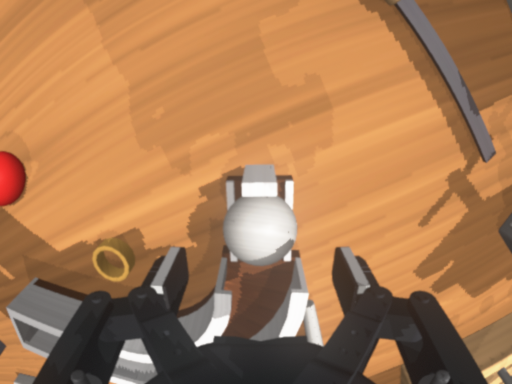

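Run:
```python
from go import *
p,R,psi=st(); d=cam('side')
for off in (-.0535,-.046,-.039):
    o,r=ray(d,212.3,160.8); n=R[:,1]; s=((p+n*off-o)@n)/(r@n); print(off,'tool',(R.T@(o+r*s-p)*1e3).round(1),(o+r*s).round(4))
P=cloud(d)
for v in range(148,168,2): print(v,P[v,212].round(3),d['frame'][v,212])
```

```text
t 19.75 p [0.5615 0.2505 0.0245] rack [-52.5  93. ] psi 66.9 rel 10.1 tilt [ 0.001  0.    -1.   ] F [-0.6  0.6 -0.5] w 0.0781 q6 -53.9
-0.0535 tool [  3.5 -53.5 -55.3] [0.5372 0.2027 0.0798]
-0.046 tool [  4.7 -46.  -50.3] [0.5391 0.21   0.0749]
-0.039 tool [  5.7 -39.  -45.7] [0.5408 0.2169 0.0703]
148 [0.535 0.19  0.126] [39 37 35]
150 [0.534 0.186 0.123] [33 32 27]
152 [0.538 0.202 0.106] [39 33 32]
154 [0.538 0.203 0.1  ] [35 31 29]
156 [0.537 0.203 0.094] [32 27 23]
158 [0.538 0.208 0.085] [34 30 28]
160 [0.537 0.205 0.081] [55 53 47]
162 [0.547 0.243 0.049] [169 168 161]
164 [0.545 0.239 0.046] [159 155 147]
166 [0.544 0.235 0.042] [132 128 120]
```

```bash
python3 -m pendant '[78,0,0,0.2,0,0,0, 78,0,0,0.2,0,0,0, 78,0,0,0.2,0,0,0, 78,0,0,0.14,0,0,0, 78,0,0,0.08,0,0,0, 78,0,0,0.06,0,0,0, 78,0,0,0,0,0,0, 78,0,0,0,0,0,0]'
python3 - <<'E'
from go import *
st()
d=cam('side'); cv2.imwrite('pics/s19.png',cv2.resize(d['frame'][110:210,180:280,::-1],None,fx=6,fy=6,interpolation=cv2.INTER_CUBIC))
d=cam('wrist'); save(d,'w19.png')
E
```

```text
time_s: 20.6
position: [0.5613, 0.2505, -0.0197]
tool_rot: [[-0.92, 0.393, 0.001], [0.393, 0.92, 0.0], [-0.0, 0.0, -1.0]]
ft_force: [0.2, 0.5, -0.8]
grip_width: 0.0781
t 20.6 p [ 0.5613  0.2505 -0.0197] rack [-52.6  92.8] psi 66.9 rel 10.1 tilt [ 0.001  0.    -1.   ] F [ 0.2  0.5 -0.8] w 0.0781 q6 -53.9
```

View pics/s19.png

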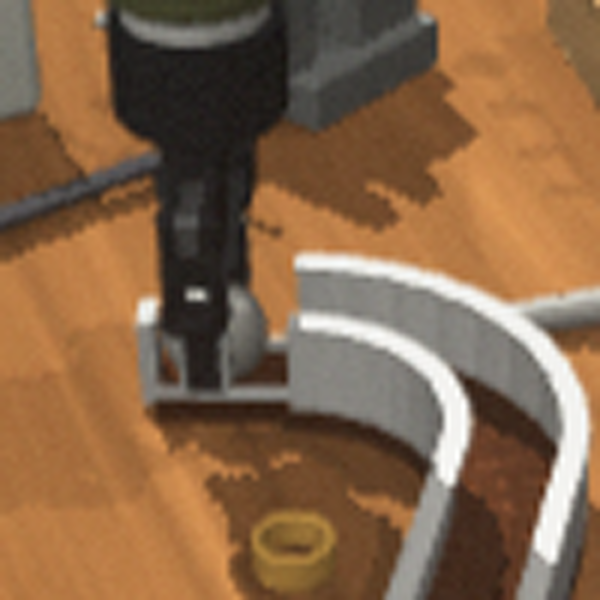

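View pics/w19.png

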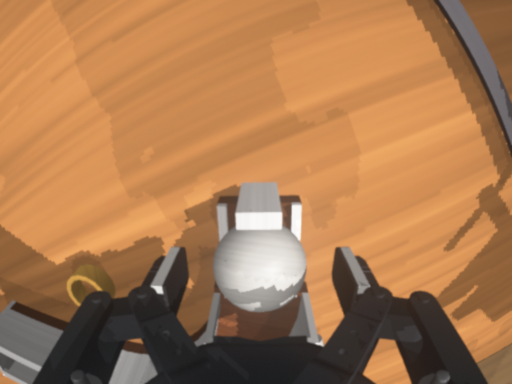

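```bash
python3 -m pendant '[60,0,0,0,0,0,0, 52,0,0,0,0,0,0, 48,0,0,0,0,0,0, 42,0,0,0,0,0,0, 36,0,0,0,0,0,0, 36,0,0,0,0,0,0, 36,0,0,0,0,0,0]' 50
python3 - <<'E'
from go import *
st()
d=cam('wrist'); save(d,'w20.png')
E
```

```text
time_s: 21.4
position: [0.5613, 0.2504, -0.0195]
tool_rot: [[-0.92, 0.393, 0.001], [0.393, 0.92, -0.0], [-0.001, 0.0, -1.0]]
ft_force: [-1.4, -1.4, 6.0]
grip_width: 0.0454
t 21.4 p [ 0.5613  0.2504 -0.0195] rack [-52.6  92.7] psi 66.9 rel 10.1 tilt [ 0.001 -0.    -1.   ] F [-1.4 -1.4  6. ] w 0.0454 q6 -53.9
```

View pics/w20.png

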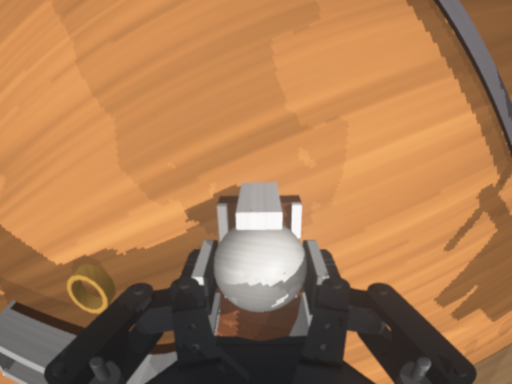

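Run:
```python
from go import *
p,R,psi=st()
d=cam('side'); cv2.imwrite('pics/s21.png',cv2.resize(d['frame'][140:190,195:245,::-1],None,fx=12,fy=12,interpolation=cv2.INTER_CUBIC))
P=cloud(d)
for v in range(160,182,1): print(v,P[v,213].round(3),d['frame'][v,213])
```

```text
t 21.45 p [ 0.5613  0.2504 -0.0195] rack [-52.6  92.8] psi 66.9 rel 10.1 tilt [ 0.001 -0.    -1.   ] F [-1.4 -1.   5.3] w 0.0461 q6 -53.8
160 [0.542 0.212 0.075] [37 33 31]
161 [0.54  0.207 0.076] [40 34 32]
162 [0.539 0.205 0.074] [39 35 33]
163 [0.538 0.2   0.075] [41 40 36]
164 [0.538 0.2   0.071] [38 32 30]
165 [0.538 0.202 0.067] [36 30 26]
166 [0.542 0.217 0.054] [32 25 23]
167 [0.543 0.223 0.047] [37 33 28]
168 [0.542 0.221 0.045] [35 29 26]
169 [0.541 0.217 0.045] [37 29 26]
170 [0.542 0.219 0.04 ] [37 31 29]
171 [0.541 0.218 0.037] [34 27 27]
172 [0.541 0.218 0.034] [40 34 30]
173 [0.541 0.219 0.031] [51 46 43]
174 [0.542 0.225 0.023] [88 85 82]
175 [0.543 0.23  0.016] [131 129 124]
176 [0.543 0.231 0.012] [114 104  99]
177 [0.544 0.234 0.007] [57 37 24]
178 [0.542 0.227 0.009] [52 31 19]
179 [0.543 0.231 0.003] [61 38 23]
180 [ 0.542  0.23  -0.   ] [84 55 31]
181 [ 0.541  0.227 -0.001] [98 63 36]
```

View pics/s21.png

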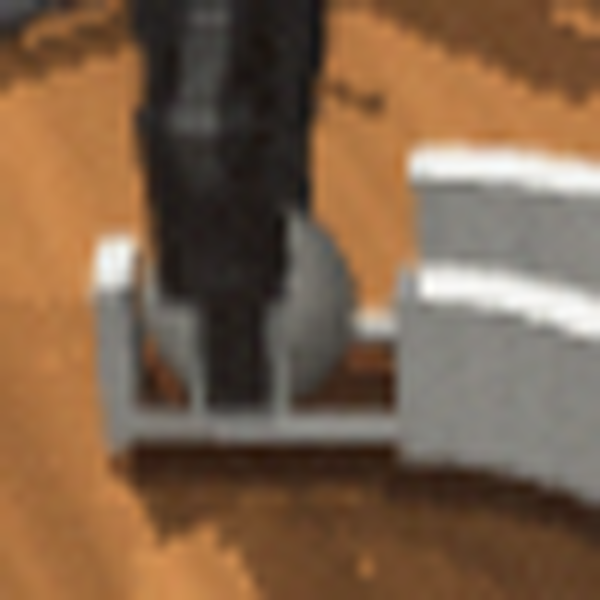

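```bash
python3 -m pendant '[30,0,0,-0.04,0,0,0, 30,0,0,-0.08,0,0,0, 30,0,0,-0.1,0,0,0, 30,0,0,-0.1,0,0,0, 30,0,0,0,0,0,0, 30,0,0,0,0,0,0]' 60
python3 - <<'E'
from go import *
p,R,psi=st()
d=cam('side'); cv2.imwrite('pics/s22.png',cv2.resize(d['frame'][140:190,195:245,::-1],None,fx=12,fy=12,interpolation=cv2.INTER_CUBIC))
d=cam('wrist'); save(d,'w22.png')
E
```

```text
time_s: 22.1
position: [0.5611, 0.2504, -0.0039]
tool_rot: [[-0.92, 0.393, 0.0], [0.393, 0.92, -0.0], [-0.0, 0.0, -1.0]]
ft_force: [0.2, -0.6, -3.8]
grip_width: 0.0453
t 22.1 p [ 0.5611  0.2504 -0.0039] rack [-52.8  92.7] psi 66.9 rel 10.1 tilt [ 0. -0. -1.] F [ 0.2 -0.6 -3.8] w 0.0453 q6 -53.9
```

View pics/s22.png

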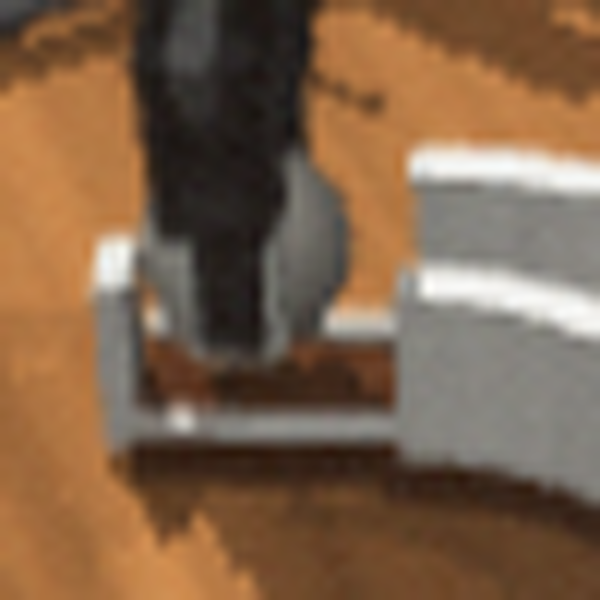

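View pics/w22.png

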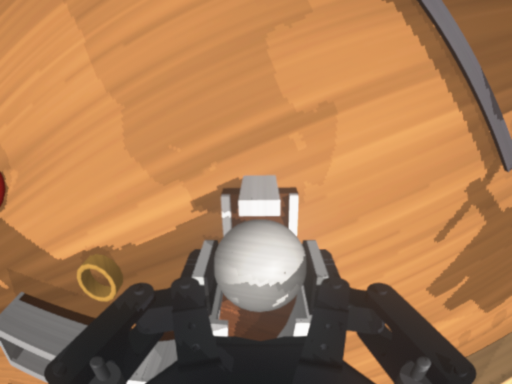

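```bash
python3 -m pendant '[30,0,0,-0.15,0,0,0, 30,0,0,-0.25,0,0,0, 30,0,0,-0.35,0,0,0, 30,0,0,-0.4,0,0,0, 30,0,0,-0.4,0,0,0, 30,0,0,-0.35,0,0,0, 30,0,0,-0.2,0,0,0, 30,0,0,-0.1,0,0,0, 30,0,-0.05,0,0,0,0, 30,-0.02,-0.1,0,0,0,0, 30,-0.04,-0.2,0,0,0,0, 30,-0.06,-0.3,0,0,0,0]'
python3 -m pendant '[30,-0.07,-0.36,0,0,0,0, 30,-0.08,-0.4,0,0,0,0, 30,-0.08,-0.4,0,0,0,0, 30,-0.08,-0.4,0,0,0,0, 30,-0.08,-0.4,0,0,0,0, 30,-0.08,-0.4,0,0,0,0, 30,-0.08,-0.4,0,0,0,0, 30,-0.08,-0.4,0,0,0,0, 30,-0.08,-0.4,0,0,0,0, 30,-0.08,-0.4,0,0,0,0, 30,-0.08,-0.4,0,0,0,0, 30,-0.08,-0.4,0,0,0,0]'
python3 - <<'E'
from go import *
to([.4593,-.2231,.1])
E
```

```text
time_s: 23.4
position: [0.5534, 0.2174, 0.1053]
tool_rot: [[-0.92, 0.392, -0.001], [0.392, 0.92, -0.0], [0.001, -0.001, -1.0]]
ft_force: [0.5, 0.4, -3.3]
grip_width: 0.0454
time_s: 24.6
position: [0.5031, -0.0212, 0.1061]
tool_rot: [[-0.919, 0.394, 0.0], [0.394, 0.919, -0.0], [-0.0, -0.0, -1.0]]
ft_force: [0.2, 0.6, -4.0]
grip_width: 0.0455
t 24.6 p [ 0.5031 -0.0212  0.1061] rack [  47.4 -166.4] psi 66.8 rel 10.0 tilt [ 0. -0. -1.] F [ 0.2  0.6 -4. ] w 0.0455 q6 -82.7
shift units tool [-0.784 -4.057  0.123] len mm 206.7
```

```bash
python3 -m pendant '[30,-0.08,-0.4,0,0,0,0, 30,-0.08,-0.4,0,0,0,0, 30,-0.08,-0.4,0,0,0,0, 30,-0.08,-0.4,0,0,0,0, 30,-0.08,-0.4,0,0,0,0, 30,-0.08,-0.4,0,0,0,0, 30,-0.07,-0.35,0,0,0,0, 30,-0.06,-0.3,0,0,0,0, 30,-0.05,-0.2,0,0,0,0, 30,-0.03,-0.1,0,0,0,0, 30,0,0,0,0,0,0, 30,0,0,0,0,0,0]'
python3 - <<'E'
from go import *
to([.4593,-.2231,.03])
E
```

```text
time_s: 25.8
position: [0.47, -0.1865, 0.106]
tool_rot: [[-0.92, 0.392, -0.0], [0.392, 0.92, 0.0], [0.0, 0.0, -1.0]]
ft_force: [-0.4, -0.3, -3.2]
grip_width: 0.0452
t 25.8 p [ 0.47   -0.1865  0.106 ] rack [ 110.3 -322.8] psi 66.9 rel 10.1 tilt [-0.  0. -1.] F [-0.4 -0.3 -3.2] w 0.0452 q6 -102.0
shift units tool [-0.09  -0.758  1.519] len mm 85.0
```

```bash
python3 -m pendant '[30,-0.02,-0.15,0,0,0,0, 30,-0.03,-0.25,0,0,0,0, 30,-0.02,-0.2,0,0,0,0, 30,-0.02,-0.158,0,0,0,0, 30,0,0,0.3,0,0,0, 30,0,0,0.4,0,0,0, 30,0,0,0.4,0,0,0, 30,0,0,0.25,0,0,0, 30,0,0,0.1,0,0,0, 30,0,0,0,0,0,0, 30,0,0,0,0,0,0]'
python3 - <<'E'
from go import *
to([.4593,-.2231,.0102])
for n in ('side','top','wrist'):
    d=cam(n); save(d,n+'23.png'); np.savez('pics/%s23.npz'%n,**{k:d[k] for k in ['frame','depth','K','R','t']})
    if n=='side': cv2.imwrite('pics/s23.png',cv2.resize(d['frame'][260:380,200:300,::-1],None,fx=5,fy=5,interpolation=cv2.INTER_CUBIC))
E
```

```text
time_s: 26.9
position: [0.4596, -0.224, 0.0341]
tool_rot: [[-0.92, 0.393, 0.001], [0.393, 0.92, -0.001], [-0.001, -0.0, -1.0]]
ft_force: [-0.5, 0.4, -3.7]
grip_width: 0.0451
t 26.9 p [ 0.4596 -0.224   0.0341] rack [ 122.1 -359.9] psi 66.9 rel 10.1 tilt [ 0.001 -0.001 -1.   ] F [-0.5  0.4 -3.7] w 0.0451 q6 -106.1
shift units tool [0.014 0.014 0.479] len mm 24.0
```

View pics/s23.png

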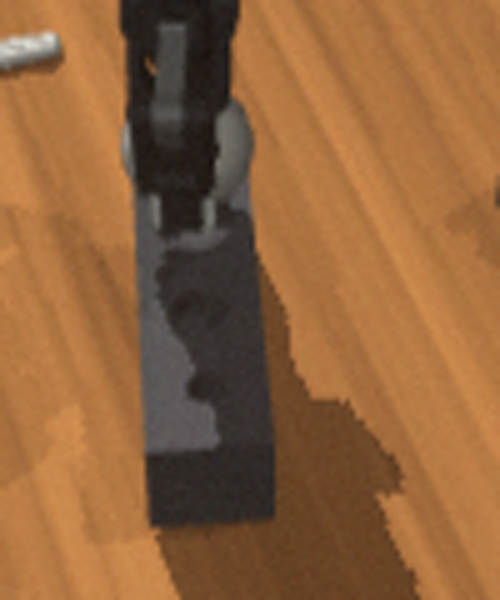

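View pics/wrist23.png

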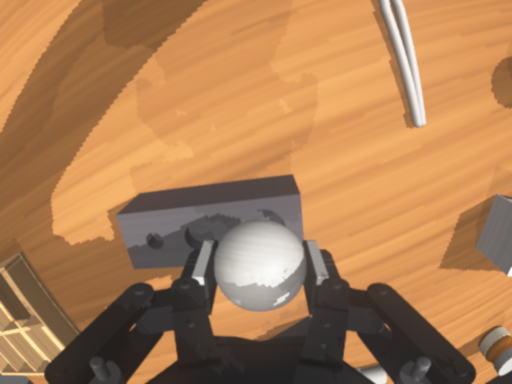

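View pics/top23.png

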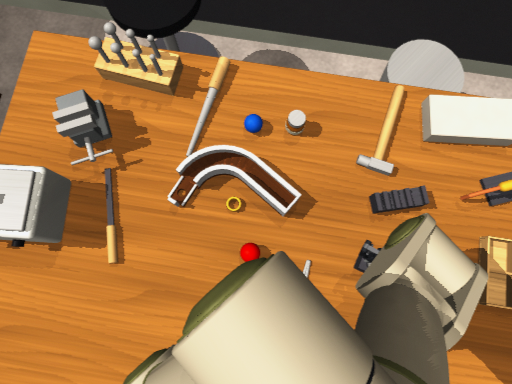

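Run:
```python
from go import *
w=dict(np.load('pics/wrist23.npz')); cv2.imwrite('pics/w23c.png',cv2.resize(w['frame'][160:300,100:330,::-1],None,fx=3.4,fy=3.4,interpolation=cv2.INTER_CUBIC))
L=np.array([.4584,-.2229]);y=np.array([np.cos(np.radians(74)),np.sin(np.radians(74))]);x=np.r_[y[1],-y[0]];c=L-.036*y
for i in(-1,1):
  for j in(-1,1): print(i,j,(c+x*i*.022+y*j*.062).round(4))
for uv in [(298,193),(118,213),(132,268)]: print(uv,onplane(w,*uv,.045,True).round(4))
print('S',(c-.038*y).round(4),'M',(c-.006*y).round(4), 'S seen',onplane(w,155,241,.045,True).round(4),'M seen',onplane(w,200,232,.045,True).round(4))
print('ball wrist z.0876',onplane(w,260,265,.0876,True).round(4), onplane(w,260,265,.0856,True).round(4))
```

```text
-1 -1 [ 0.4102 -0.311 ]
-1 1 [ 0.4444 -0.1918]
1 -1 [ 0.4525 -0.3232]
1 1 [ 0.4867 -0.204 ]
(298, 193) [ 0.4464 -0.1928  0.045 ]
(118, 213) [ 0.4128 -0.3082  0.045 ]
(132, 268) [ 0.4542 -0.3236  0.045 ]
S [ 0.438 -0.294] M [ 0.4468 -0.2633] S seen [ 0.4411 -0.2935  0.045 ] M seen [ 0.4467 -0.2606  0.045 ]
ball wrist z.0876 [ 0.4591 -0.2236  0.0876] [ 0.4604 -0.2241  0.0856]
```

View pics/w23c.png

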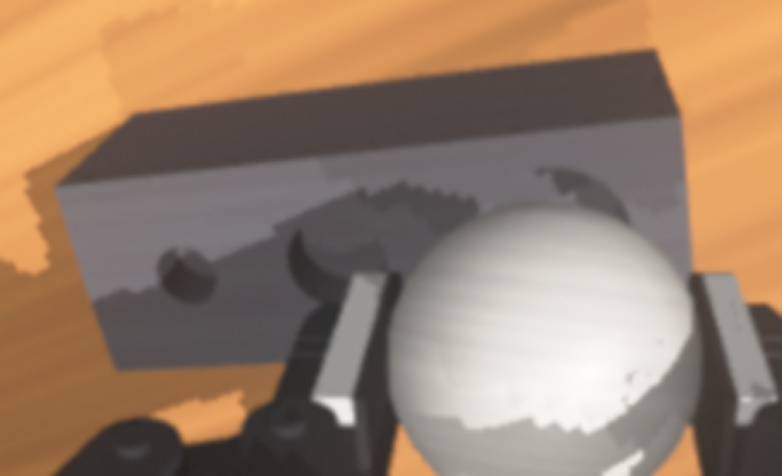

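```bash
python3 -m pendant '[30,0,0.027,0.08,0,0,0, 30,0,0,0.1,0,0,0, 30,0,0,0.1,0,0,0, 30,0,0,0.08,0,0,0, 30,0,0,0.05,0,0,0, 30,0,0,0,0,0,0]'
python3 - <<'E'
from go import *
to([.4602,-.2228,.0102])
E
```

```text
time_s: 27.65
position: [0.4597, -0.2222, 0.0126]
tool_rot: [[-0.92, 0.393, -0.001], [0.393, 0.92, 0.001], [0.001, 0.0, -1.0]]
ft_force: [-0.1, -1.1, -3.5]
grip_width: 0.0454
t 27.65 p [ 0.4597 -0.2222  0.0126] rack [ 121.2 -358.4] psi 66.9 rel 10.1 tilt [-0.001  0.001 -1.   ] F [-0.1 -1.1 -3.5] w 0.0454 q6 -106.0
shift units tool [-0.015 -0.007  0.048] len mm 2.5
```

```bash
python3 -m pendant '[30,0,0,0.02,0,0,0, 30,0,0,0.02,0,0,0, 30,0,0,0,0,0,0]'
python3 -m pendant '[30,0,0,0.01,0,0,0, 30,0,0,0,0,0,0]'
```

```text
time_s: 27.95
position: [0.4601, -0.2225, 0.0113]
tool_rot: [[-0.92, 0.393, 0.001], [0.393, 0.92, -0.001], [-0.001, -0.0, -1.0]]
ft_force: [0.3, 0.3, -1.2]
grip_width: 0.0453
time_s: 28.15
position: [0.4602, -0.2226, 0.011]
tool_rot: [[-0.92, 0.393, 0.001], [0.393, 0.92, -0.001], [-0.001, -0.0, -1.0]]
ft_force: [-0.5, -0.3, 1.7]
grip_width: 0.0454
```

```bash
python3 -m pendant '[46,0,0,0,0,0,0, 47,0,0,0,0,0,0, 48,0,0,0,0,0,0, 49,0,0,0,0,0,0, 50,0,0,0,0,0,0, 52,0,0,0,0,0,0]' 20
python3 - <<'E'
from go import *
st()
w=cam('wrist'); cv2.imwrite('pics/w24c.png',cv2.resize(w['frame'][160:330,140:370,::-1],None,fx=3.4,fy=3.4,interpolation=cv2.INTER_CUBIC))
E
```

```text
time_s: 28.75
position: [0.4597, -0.2222, 0.0105]
tool_rot: [[-0.92, 0.393, -0.0], [0.393, 0.92, 0.0], [0.0, 0.0, -1.0]]
ft_force: [-0.3, 0.1, -0.2]
grip_width: 0.0524
t 28.75 p [ 0.4597 -0.2222  0.0105] rack [ 121.3 -358.3] psi 66.9 rel 10.1 tilt [-0.  0. -1.] F [-0.3  0.1 -0.2] w 0.0524 q6 -106.0
```

View pics/w24c.png

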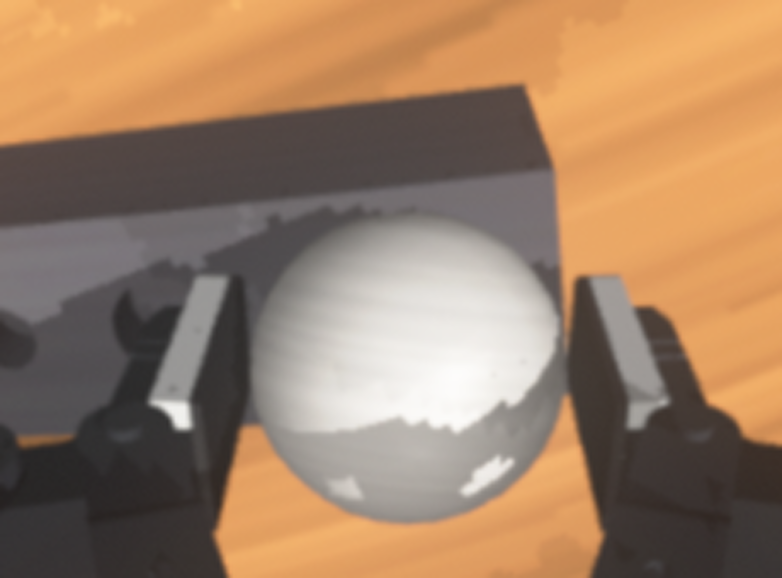

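The ball stands free of both pads. I'll open to 80 mm, still above the bar top, and lift straight up.

```bash
python3 -m pendant '[60,0,0,0,0,0,0, 70,0,0,0,0,0,0, 80,0,0,0,0,0,0, 80,0,0,0,0,0,0, 80,0,0,-0.1,0,0,0, 80,0,0,-0.25,0,0,0, 80,0,0,-0.4,0,0,0, 80,0,0,-0.5,0,0,0, 80,0,0,-0.5,0,0,0, 80,0,0,-0.4,0,0,0, 80,0,0,-0.3,0,0,0, 80,0,0,0,0,0,0]'
python3 -m pendant '[80,0.1,0,-0.1,0,0,0, 80,0.3,0,0,0,0,0, 80,0.4,0,0,0,0,0, 80,0.4,0.2,0,0,0,0, 80,0.4,0.4,0,0,0,0, 80,0.4,0.4,0,0,0,0, 80,0.4,0.4,0,0,0,0, 80,0.2,0.2,0,0,0,0, 80,0,0,0,0,0,0]'
python3 - <<'E'
from go import *
st()
for n in ('side','top'):
    d=cam(n); save(d,n+'25.png')
    if n=='side':
        cv2.imwrite('pics/s25.png',cv2.resize(d['frame'][260:380,200:300,::-1],None,fx=5,fy=5,interpolation=cv2.INTER_CUBIC)); print('pred side',proj(d,[.459,-.2231,.0637]))
    else: print('pred top',proj(d,[.459,-.2231,.0637])); cv2.imwrite('pics/t25.png',cv2.resize(d['frame'][220:310,330:440,::-1],None,fx=6,fy=6,interpolation=cv2.INTER_CUBIC))
E
```

```text
time_s: 30.0
position: [0.4606, -0.2229, 0.1351]
tool_rot: [[-0.92, 0.393, 0.003], [0.393, 0.92, -0.003], [-0.004, -0.001, -1.0]]
ft_force: [-0.3, -0.1, -0.4]
grip_width: 0.08
time_s: 30.9
position: [0.371, -0.0966, 0.1378]
tool_rot: [[-0.92, 0.391, -0.001], [0.391, 0.92, 0.0], [0.001, 0.0, -1.0]]
ft_force: [-0.2, -0.8, 1.0]
grip_width: 0.0802
t 30.9 p [ 0.371  -0.0966  0.1378] rack [ -21.9 -301.8] psi 67.0 rel 10.2 tilt [-0.001  0.    -1.   ] F [-0.2 -0.8  1. ] w 0.0802 q6 -99.4
pred side [238.59297162 296.32715316]
pred top [374.87500328 263.08474168]
```

View pics/s25.png

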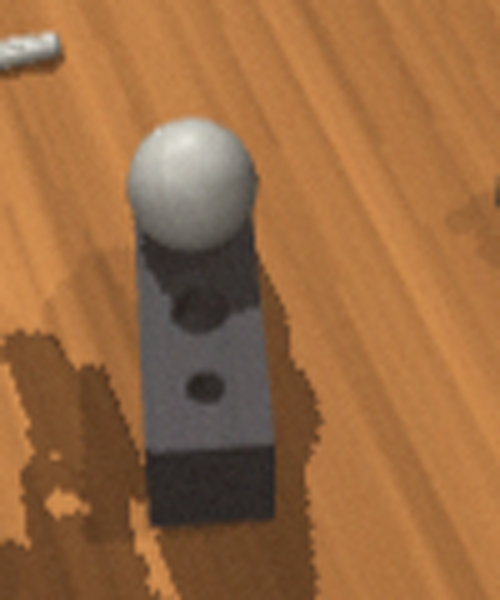

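View pics/top25.png

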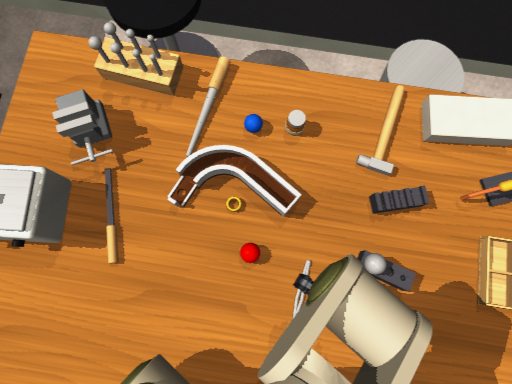

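View pics/side25.png

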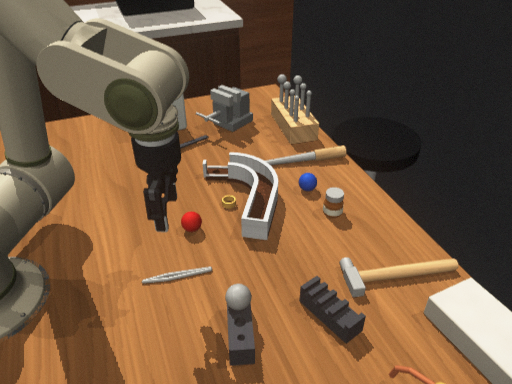

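The ball is at top (375,263) and side (238,297), within 1 px of the positions predicted for it seated in the hollow. The collar, the tweezers and the file are where they started, and the gripper is clear, so I'm handing in.

```bash
python3 -m pendant '[80,0,0,0,0,0,0, 80,0,0,0,0,0,0, 80,0,0,0,0,0,0]' && python3 -c "
from rig import *
print(close_job())"
```

```text
time_s: 31.3
position: [0.3719, -0.0982, 0.1379]
tool_rot: [[-0.919, 0.393, -0.0], [0.393, 0.919, 0.0], [0.0, 0.0, -1.0]]
ft_force: [0.3, 0.4, -0.2]
grip_width: 0.08
the job is handed in; nothing more can be done
None
```

The job is handed in at 31.3 s: the steel ball now sits in the 30 mm hollow of the forming bar. I pushed it with closed fingers along the straight and round the bend until it dropped into the exit seat. I then gripped it across the tongue, lifted it out, lowered it into the hollow until the force showed contact, and let go.

**Last checks:**
- **Ball:** it is within about 1 px of the position predicted for it seated, in both the top and side views.
- **Bystanders:** the collar, tweezers, file and coloured balls look unmoved in the same views.
- **Forces:** the highest wrist reading I saw was about 6 N, while the fingers closed on the ball.
- **Robot:** the gripper is open and clear of everything.

**What disagreed:**
- **Fingertip height:** the real fingertips sit about 37 mm above the reported TCP. My first attempt to reach the ball passed over it without touching. I found the offset in the side and wrist views and allowed for it from then on.
- **Grip width:** it read 45 mm on the 48 mm ball. The side view and the lifted weight (about 0.39 kg) showed a sound grip, so I carried on.
- **Camera agreement:** the wrist camera differed from the top camera by 2–3 mm on the rack and the bar, so I averaged them when placing the ball.

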